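Fetch the boxed-in ring gauge

ROBOT

A 6-joint arm with a two-finger parallel gripper is mounted at the origin on the work surface. World frame = base frame: x ahead of the robot, y to its left, z up, the work surface at z = 0. Lengths are in m, angles in rad, forces in N, time in s.
With the tool pointing down it reaches from about 0.35 to 0.975 m from the base axis. Payload 4.9 kg.
Tool frame: the origin (TCP) lies at the very end of the fingers, on their centre line; the grasp point (between the pads) lies 19 mm behind it (ctrl.grasp_offset is the distance from the TCP to the grasp point, in m); z points along the fingers, y is the line along which they close (so a half turn about z gives the same grasp; the last joint's range is limited). The gripper opens to 85 mm and grips with 20 to 120 N. Pads are 22 mm wide; open, the fingers measure 114 mm over their backs; the gripper's body (76 mm by 85 mm) begins 54 mm behind the grasp point. The pads swing forward as they close: fully open they stand 13 mm farther back than shut.
Start: joints at [1.175, 0.053, 1.613, -0, 1.476, -0.119], TCP at [0.171, 0.601, 0.231] pointing down, gripper open.
Joint ranges: [-3.01, 3.01], [-1.01, 2.22], [0.06, 2.58], [-1.02, 4.17], [0.09, 2.62], [-3.14, 3.14]. Speed limits (rad/s): [2.57, 2.57, 3.14, 3.14, 3.14, 3.14].

INTERFACE

Orientations are given as a rotation vector (axis times angle).
In Python, from station import ctrl, optics gives the robot as it stands.
- The arm moves only by the shell command python3 -m handwheel 'ROWS' [OPENING] [FORCE]. ROWS is JSON, a list of rows, each an object of numbers: "tx", "ty", "tz": the shift along the tool's x, y, z in mm; "roll": the turn about the tool's z in rad. A call has 1 to 12 rows; each row shifts and turns the commanded pose from where the row before left it, along the tool's axes as they then stand; what a row does not reach is not made up. A row lasts 1/12 s, in which the tool goes at most 41.7 mm and 7.16 degrees, less where a joint would pass 70% of its speed; a pose out of reach is approached as far as the arm can. A call with a gripper value outside its range is refused whole. OPENING is the finger opening in mm, from 0 to 85.4, set as the call begins (- or left out, the last holds). The fingers move at their own pace and stop on an object; FORCE is the grip in N (left out, the last holds). Time passes only in rows, so rows that do not move let the fingers close. It gives the time, the measured TCP pose, the force, the opening and the grip force at its end, in the units of the state.
- ctrl.get_obs(): the state, without advancing time (a new reading comes with each control period).
- optics.get_image(name): name is "side" or "top" or "wrist"; returns (picture, depth): 400x640x3 uint8, red, green, blue; 400x640 float32, m along the optical axis (not along the pixel's ray), 0 where there is no reading.
- optics.camera_params(name): a dict with "mtx" (3x3 intrinsics, pixels), "k1" (the pictures are not rectified: a ray, as slopes to the right and down, at radius r is drawn at 1 + k1 r^2 times it, then the intrinsics apply), "extrinsics" (4x4, takes a point from camera to world coordinates); the wrist camera has in their place "tool_from_camera" (4x4, takes a point from camera to tool coordinates, whose origin is the TCP and whose axes are the flange's). Camera axes: x right, y down, z forward; pixel columns grow to the right and rows downward; lengths in m; the calibration is good to about 2 mm. A picture is of the moment at which its call begins: read the wrist's pose just before it. camera_params takes no time and is no camera call.
- ctrl.finish_job(): hands the job in; it is judged then, once.
The state is a dict: "t": time; "q": joint angles; "dq": joint speeds; "effort": joint torques, N m; "tool_pos": TCP position; "tool_rot": TCP orientation; "contact_force": force on the tool from outside, world axes, zero at the start; "wrist_torque": the same for the moment, N m; "opening": finger opening in m; "grip_force": force on a finger pad.
Only numpy, scipy, OpenCV 4.12 (cv2) and the standard library are available. Lean on these libraries where they do the work, as an engineer would, in place of code of your own. Each camera call takes 0.05 s, during which the arm holds its last target. There are 200 camera calls.

TASK

On the metrology bench a brass ring gauge is boxed in on its aluminium storage tray by three tall pieces. Stand all three tall pieces upright, wholly on the black side mat; only then lift the ring gauge over and lay it flat, centred in the dark circle on the round measuring stage; and only then put each tall piece back, upright and centred on the tray pad of its own colour (blue, yellow, red). Never tip anything over.

Things in the scene. Friction and masses are not known exactly. Their poses are not given: they have to be found in the camera images.
- blue_post: Blue anodised square post, 38 x 38 mm and 90 mm tall, with a small white tooling ball (16 mm) on a short stem on top, 108 mm over all; 0.2 to 0.4 kg. Loose; stands on the blue pad at the start. Origin: centre of its underside; z up; x and y are square to its side faces. Belongs on pad_blue, in any yaw. Best gripped from above across two side faces, 60 to 80 mm above its underside.
- yellow_probe: Spare probe module: dark grey round cylinder, diameter 40 mm and 90 mm tall, with a yellow band and a yellow top face carrying a grey boss and a thin stylus, 108 mm over all; 0.18 to 0.35 kg. Loose; stands on the yellow pad at the start. Origin: centre of its underside; z up along the cylinder. Belongs on pad_yellow, in any yaw. Grip the cylinder 60 to 80 mm above its underside.
- red_cylinder: Bright steel master cylinder, diameter 40 mm, with a red cap (39 mm across) on top, 102 mm tall, plus a 4 mm dark button on the cap; 0.32 to 0.6 kg. Loose; stands on the red pad at the start. Origin: centre of its underside; z up along the cylinder. Belongs on pad_red, in any yaw. Grip the cylinder 60 to 80 mm above its underside.
- ring_gauge: Brass ring gauge lying flat, outer diameter 50 mm, bore 26 mm, 26 mm high; 0.18 to 0.35 kg. Loose; lies on the tray floor (10 mm above the table) between the three tall pieces and the tray's upstand, its rim about 20 mm from theirs, so a gripper coming down on it would strike them until they are cleared. Origin: centre of its underside; z up along the bore. Grip it across its outside diameter.
- tray: Fixed aluminium storage tray, 194 mm along its x, 210 mm along its y, flat floor 10 mm above the table. At its far (+x) edge an upstand, 12 mm thick, top 45 mm above the table, inner face at x = 85 mm. Origin: centre of its underside. In its frame the three pads lie at (-40, 0), (22, 68) and (22, -68) mm (which colour is where changes); the ring gauge starts near (30, 0) mm.
- pad_blue: Blue round pad fixed on the tray floor, diameter 62 mm, 4 mm thick, its top 14 mm above the table: the place of the blue post. Origin: centre of its underside (10 mm above the table).
- pad_yellow: Yellow round pad fixed on the tray floor, diameter 62 mm, 4 mm thick, its top 14 mm above the table: the place of the yellow-topped probe module. Origin: centre of its underside (10 mm above the table).
- pad_red: Red round pad fixed on the tray floor, diameter 62 mm, 4 mm thick, its top 14 mm above the table: the place of the red-capped steel cylinder. Origin: centre of its underside (10 mm above the table).
- mat: Black rubber side mat fixed on the table to the left or right of the tray, 250 mm along its x, 130 mm along its y, 6 mm thick, empty at the start. Room for the three tall pieces side by side along its x. Origin: centre of its underside; the top is 6 mm above the table.
- stage: Round measuring stage fixed on the table, on the other side of the tray from the mat: grey disc, diameter 110 mm, flat white top 20 mm above the table with a dark painted circle (66 mm outside, 58 mm inside diameter) about its centre. Origin: centre of its underside.
Not all that is in view belongs to the job. Several things have the shape of the ring_gauge; the one meant has the colours described above.

How it is judged:
On the way, in this order (a step that is already met when the one before it is completed fails the run):
1. all three tall pieces stand upright on the side mat, released (x of blue_post in the frame of mat between -0.118 and 0.118 m and y of blue_post in the frame of mat between -0.058 and 0.058 m and z of blue_post in the frame of mat between 0.002 and 0.012 m and linear speed of each of blue_post, yellow_probe, red_cylinder below 0.03 m/s and contact force between the fingers and blue_post below 0.3 N and angle between each of blue_post, yellow_probe, red_cylinder's own z axis and vertical below 0.12 rad and x of yellow_probe in the frame of mat between -0.118 and 0.118 m and y of yellow_probe in the frame of mat between -0.058 and 0.058 m and z of yellow_probe in the frame of mat between 0.002 and 0.012 m and contact force between the fingers and yellow_probe below 0.3 N and x of red_cylinder in the frame of mat between -0.118 and 0.118 m and y of red_cylinder in the frame of mat between -0.058 and 0.058 m and z of red_cylinder in the frame of mat between 0.002 and 0.012 m and contact force between the fingers and red_cylinder below 0.3 N), for 0.2 s.
2. the ring gauge lies centred on the measuring stage, released, while the tall pieces still stand on the mat (all of step 1 and horizontal distance between ring_gauge and stage below 0.012 m and z of ring_gauge in the frame of stage between 0.016 and 0.026 m and linear speed of ring_gauge below 0.03 m/s and contact force between the fingers and ring_gauge below 0.3 N and angle between ring_gauge's own z axis and vertical below 0.12 rad), for 0.2 s.
At the end, for the whole second after the job is handed in: The ring gauge lies flat on the measuring stage within 12 mm of its centre, and each tall piece stands upright on the pad of its own colour within 12 mm of the pad's centre; all released and at rest (horizontal distance between ring_gauge and stage below 0.012 m and z of ring_gauge in the frame of stage between 0.016 and 0.026 m and linear speed of each of ring_gauge, blue_post, yellow_probe, red_cylinder below 0.03 m/s and contact force between the fingers and ring_gauge below 0.3 N and angle between each of ring_gauge, blue_post, yellow_probe, red_cylinder's own z axis and vertical below 0.12 rad and horizontal distance between blue_post and pad_blue below 0.012 m and z of blue_post in the frame of pad_blue between 0.001 and 0.009 m and contact force between the fingers and blue_post below 0.3 N and horizontal distance between yellow_probe and pad_yellow below 0.012 m and z of yellow_probe in the frame of pad_yellow between 0.001 and 0.009 m and contact force between the fingers and yellow_probe below 0.3 N and horizontal distance between red_cylinder and pad_red below 0.012 m and z of red_cylinder in the frame of pad_red between 0.001 and 0.009 m and contact force between the fingers and red_cylinder below 0.3 N); the robot touches nothing.
It fails at once if blue_post tipped over (more than 35 degrees) (angle between blue_post's own z axis and vertical above 0.61 rad).
It fails at once if yellow_probe tipped over (more than 35 degrees) (angle between yellow_probe's own z axis and vertical above 0.61 rad).
It fails at once if red_cylinder tipped over (more than 35 degrees) (angle between red_cylinder's own z axis and vertical above 0.61 rad).
It fails at once if ring_gauge tipped over (more than 35 degrees) (angle between ring_gauge's own z axis and vertical above 0.61 rad).
It also fails if it takes over 136 s, if anything falls off the work surface, if the arm or the gripper's body presses on something with over 40 N, if the wrist force passes 120 N, or if a joint passes its speed limit or range.

## Working session

There is one attempt and no reset: what is moved stays moved. The work goes in short steps, Python scripts to look and compute and a shell command to move; the robot and the scene stay as the last step left them, time stands still between calls to the robot, and variables do not carry over. Pictures are saved under pics/ and viewed, at most 14 in all, crops included, and the job is handed in when it is done.

```bash
ls; mkdir -p pics; python3 - <<'E'
from station import ctrl, optics
import cv2, numpy as np
o=ctrl.get_obs(); print({k:np.round(v,3) for k,v in o.items()}, ctrl.grasp_offset)
for n in ("top","side"):
    im,d=optics.get_image(n); cv2.imwrite(f"pics/{n}0.png",im[:,:,::-1]); np.savez(f"pics/{n}0.npz",im=im,d=d)
    p=optics.camera_params(n); print(n,p)
print(optics.camera_params("wrist"))
E
```

```text
pics
{'t': np.float64(0.0), 'q': array([ 1.175,  0.053,  1.614,  0.   ,  1.476, -0.119]), 'dq': array([-0.001,  0.001, -0.001,  0.001, -0.007,  0.001]), 'effort': array([ 0.0000e+00, -3.9368e+01, -3.7018e+01, -0.0000e+00,  7.0000e-03,
       -0.0000e+00]), 'tool_pos': array([0.171, 0.601, 0.23 ]), 'tool_rot': array([-4.330e-01, -3.111e+00,  3.000e-03]), 'contact_force': array([ 0.214, -0.311, -0.169]), 'wrist_torque': array([ 0.021, -0.058,  0.013]), 'grip_force': np.float64(0.0), 'opening': np.float64(0.085)} 0.0187
top {'mtx': array([[378.10396397,   0.        , 313.39755349],
       [  0.        , 378.10396397, 202.3600916 ],
       [  0.        ,   0.        ,   1.        ]]), 'k1': -0.0005154477273421678, 'extrinsics': array([[-0.1617556 , -0.96346762,  0.21346024,  0.34838004],
       [-0.98683028,  0.15769387, -0.03603659,  0.01541532],
       [ 0.00105872, -0.21647815, -0.97628689,  0.82145862],
       [ 0.        ,  0.        ,  0.        ,  1.        ]])}
side {'mtx': array([[403.91519579,   0.        , 319.88105981],
       [  0.        , 403.91519579, 196.07187078],
     
[... 189 characters left out ...]
68705278,  0.75150511],
       [-0.01195984, -0.68743249, -0.7261498 ,  0.8438173 ],
       [ 0.        ,  0.        ,  0.        ,  1.        ]])}
{'mtx': array([[294.55242068,   0.        , 318.06784956],
       [  0.        , 294.55242068, 198.14329042],
       [  0.        ,   0.        ,   1.        ]]), 'k1': 0.004006039969391307, 'tool_from_camera': array([[ 2.59393588e-05, -9.66096216e-01, -2.58182302e-01,
         6.41365366e-02],
       [ 9.99999983e-01,  7.26269765e-05, -1.71294812e-04,
        -6.26803538e-04],
       [ 1.84238269e-04, -2.58182293e-01,  9.66096201e-01,
        -1.43024796e-01],
       [ 0.00000000e+00,  0.00000000e+00,  0.00000000e+00,
         1.00000000e+00]])}
```

View pics/top0.png

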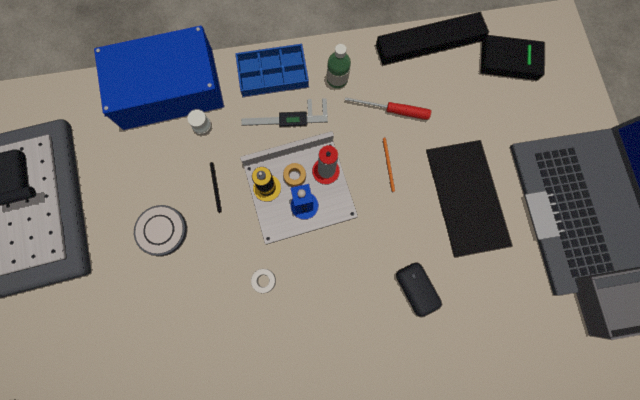

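View pics/side0.png

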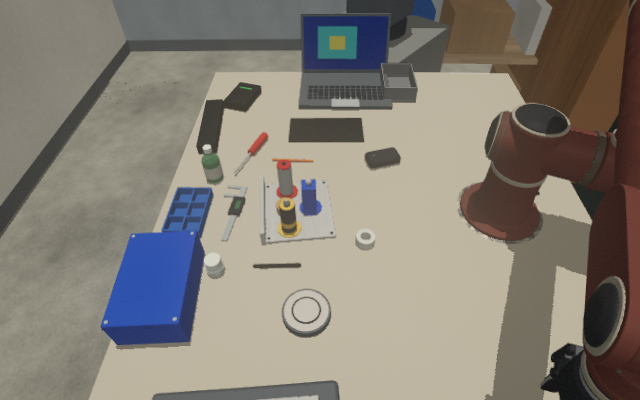

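Candidates for the ring: a brass ring in the tray at top px (294,174), a white ring on the bench at (263,281), and the circle painted on the stage at (160,230). The description picks the brass ring at (294,174). The mat is at (468,198), on the robot's right (−y), and the stage is on the left (+y).

```bash
cat > h.py <<'E'
from station import ctrl, optics
import cv2, numpy as np
from scipy.spatial.transform import Rotation as R
def cam(n, obs=None):
    p=optics.camera_params(n)
    if n!="wrist": return p["mtx"],p["k1"],p["extrinsics"]
    T=np.eye(4); T[:3,:3]=R.from_rotvec(obs["tool_rot"]).as_matrix(); T[:3,3]=obs["tool_pos"]
    return p["mtx"],p["k1"],T@p["tool_from_camera"]
def rays(c,uv):
    K,k,E=c; return cv2.undistortPoints(np.asarray(uv,float).reshape(-1,1,2),K,np.array([k,0,0,0.]))[:,0]
def plane(c,uv,z):           # pixels -> world at height z
    s=rays(c,uv); E=c[2]; d=np.c_[s,np.ones(len(s))]@E[:3,:3].T
    return E[:3,3]+d*((z-E[2,3])/d[:,2])[:,None]
def cloud(c,d):              # HxWx3 world points, nan without reading
    h,w=d.shape; uv=np.stack(np.meshgrid(np.arange(w),np.arange(h)),-1).reshape(-1,2)
    s=rays(c,uv); P=np.c_[s,np.ones(len(s))]*d.reshape(-1,1); P=P@c[2][:3,:3].T+c[2][:3,3]
    P[d.ravel()==0]=np.nan; return P.reshape(h,w,3)
def snap(n,name=None):
    o=ctrl.get_obs(); im,d=optics.get_image(n); c=cam(n,o)
    if name: cv2.imwrite(f"pics/{name}.png",im[:,:,::-1])
    return im,c,cloud(c,d),cv2.cvtColor(im,cv2.COLOR_RGB2HSV)
E
python3 - <<'E'
from h import *
f=lambda a:np.round(np.asarray(a)*1000,1).tolist()
z=np.load("pics/top0.npz"); c=cam("top"); P=cloud(c,z["d"]); im=z["im"]; hsv=cv2.cvtColor(im,cv2.COLOR_RGB2HSV)
box=np.zeros(im.shape[:2],bool); 
def B(u0,v0,u1,v1): b=box.copy(); b[v0:v1,u0:u1]=1; return b
print("table z",f(np.nanmedian(P[300:380,100:200,2])))
# mat
m=B(420,135,520,262)&(hsv[...,2]<50)
k=cv2.morphologyEx(m.astype(np.uint8),cv2.MORPH_OPEN,np.ones((5,5))); n,l,s,_=cv2.connectedComponentsWithStats(k); m=l==1+s[1:,4].argmax()
Q=plane(c,np.argwhere(m)[:,::-1],.006); print("mat",cv2.minAreaRect((Q[:,:2]*1000).astype(np.float32)),"z",f(np.nanmedian(P[m][:,2])))
# stage
m=B(120,190,200,270)&(P[...,2]>.014)&(P[...,2]<.03); Q=P[m]; print("stage",cv2.minEnclosingCircle((Q[:,:2]*1000).astype(np.float32)),f(np.median(Q,0)))
m=B(140,212,178,248)&(hsv[...,2]<100); Q=plane(c,np.argwhere(m)[:,::-1],.02);print("circle",cv2.minEnclosingCircle((Q[:,:2]*1000).astype(np.float32)))
# tray floor
m=B(235,125,365,250)&(P[...,2]>.005)&(P[...,2]<.017);print("tray",cv2.minAreaRect((P[m][:,:2]*1000).astype(np.float32)),f(np.median(P[m],0)))
m=B(235,125,365,170)&(P[...,2]>.036)&(P[...,2]<.05)&(hsv[...,1]<60);print("upstand",cv2.minAreaRect((P[m][:,:2]*1000).astype(np.float32)))
for n,v in dict(screws=[(251,179),(268,238),(352,213)]).items(): print(n,f(plane(c,v,.011)))
for n,h0,h1,b in (("yellow",20,33,(245,160,285,205)),("red",170,182,(305,140,345,190)),("red",0,8,(305,140,345,190)),("blue",100,130,(285,180,325,220)),("brass",10,25,(282,160,308,188))):
    m=B(*b)&(hsv[...,0]>=h0)&(hsv[...,0]<=h1)&(hsv[...,1]>110); Q=P[m]
    hist=[(a,int(((Q[:,2]*1000>=a)&(Q[:,2]*1000<a+10)).sum())) for a in range(0,120,10)]
    print(n,hist)
    for lo,hi in ((.008,.019),(.03,.04),(.085,.112)):
        q=Q[(Q[:,2]>lo)&(Q[:,2]<hi)]
        if len(q)>5: print("   ",lo,cv2.minEnclosingCircle((q[:,:2]*1000).astype(np.float32)),f(np.median(q,0)))
cv2.imwrite("pics/crop.png",cv2.resize(im[120:250,225:365,::-1],None,fx=4,fy=4,interpolation=cv2.INTER_CUBIC))
E
```

```text
table z 0.5
mat ((485.2882080078125, -353.8990783691406), (245.71884155273438, 127.7370376586914), 1.1585770845413208) z 7.2
stage ((518.5851440429688, 320.7344970703125), 55.23048782348633) [516.7, 319.9, 21.1]
circle ((516.936279296875, 321.0959777832031), 54.738502502441406)
tray ((575.4649658203125, 6.1468658447265625), (277.95855712890625, 276.051025390625), 78.50103759765625) [536.4, 13.2, 11.1]
upstand ((621.5248413085938, 19.65155029296875), (73.45303344726562, 209.45237731933594), 7.057315349578857)
screws [[600.6, 113.9, 11.0], [463.9, 94.5, 11.0], [488.5, -93.8, 11.0]]
yellow [(0, 0), (10, 235), (20, 16), (30, 11), (40, 27), (50, 22), (60, 6), (70, 1), (80, 4), (90, 3), (100, 218), (110, 4)]
    0.008 ((574.7022094726562, 81.84468841552734), 30.28212547302246) [561.5, 76.1, 14.8]
    0.03 ((561.3422241210938, 79.13117980957031), 14.824551582336426) [556.8, 81.6, 35.4]
    0.085 ((575.2654418945312, 81.87309265136719), 19.897804260253906) [572.0, 81.8, 105.4]
red [(0, 0), (10, 26), (20, 0), (30, 0), (40, 0), (50, 0), (60, 0), (70, 0), (80, 1), (90, 0), (100, 0), (110, 15)]

[... 206 characters left out ...]
55)]
    0.008 ((591.9806518554688, -52.667274475097656), 30.210580825805664) [578.6, -46.1, 14.7]
blue [(0, 0), (10, 227), (20, 17), (30, 18), (40, 16), (50, 14), (60, 18), (70, 18), (80, 19), (90, 20), (100, 304), (110, 1)]
    0.008 ((530.0808715820312, 5.974709510803223), 37.77180480957031) [507.7, 2.5, 14.9]
    0.03 ((505.99835205078125, 8.807943344116211), 17.31742286682129) [505.2, 8.0, 36.2]
    0.085 ((524.078857421875, 9.818806648254395), 25.233205795288086) [519.3, 9.5, 104.6]
brass [(0, 0), (10, 1), (20, 26), (30, 278), (40, 2), (50, 0), (60, 0), (70, 0), (80, 0), (90, 0), (100, 0), (110, 0)]
    0.03 ((589.58154296875, 17.046794891357422), 24.60381317138672) [589.0, 17.7, 36.6]
```

View pics/crop.png

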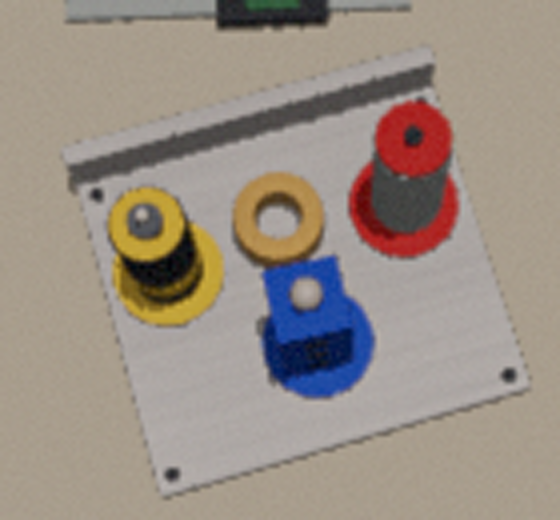

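The crop confirms the brass ring in the tray centre, boxed in by yellow (left), red (right) and blue (near). Next I refine the positions of the tall pieces, using both cameras.

```bash
python3 - <<'E'
from h import *
f=lambda a:np.round(np.asarray(a)*1000,1).tolist()
for n,bs in (("top",dict(yellow=(20,33,245,160,285,205),red=(0,8,305,140,345,190),blue=(100,130,285,180,325,220),brass=(10,25,282,160,308,188))),
             ("side",dict(yellow=(20,33,270,190,305,240),red=(0,8,270,150,305,200),blue=(100,130,295,170,325,220)))):
    z=np.load(f"pics/{n}0.npz"); c=cam(n); P=cloud(c,z["d"]); hsv=cv2.cvtColor(z["im"],cv2.COLOR_RGB2HSV)
    for k,(h0,h1,u0,v0,u1,v1) in bs.items():
        m=np.zeros(P.shape[:2],bool); m[v0:v1,u0:u1]=1; m&=(hsv[...,0]>=h0)&(hsv[...,0]<=h1)&(hsv[...,1]>110)
        zt={"yellow":.104,"red":.116,"blue":.104,"brass":.036}[k]
        t=m&(abs(P[...,2]-zt)<.006); q=plane(c,np.argwhere(t)[:,::-1],zt)[:,:2]*1000
        print(n,k,"top",t.sum(),np.round((q.min(0)+q.max(0))/2,1),cv2.minEnclosingCircle(q.astype(np.float32)),cv2.minAreaRect(q.astype(np.float32)) if k=="blue" else "",f(np.nanmedian(P[t][:,2])))
        t=m&(abs(P[...,2]-.0145)<.004)
        if k!="brass":   # pad: outer hull, algebraic circle of known radius
            q=plane(c,np.argwhere(t)[:,::-1],.014)[:,:2]*1000; h=cv2.convexHull(q.astype(np.float32))[:,0]
            from scipy.optimize import least_squares
            r=least_squares(lambda x:np.hypot(*(h-x).T)-30.5,q.mean(0),loss="soft_l1"); print("    pad",np.round(r.x,1),"rms",round(np.sqrt(np.mean(r.fun**2)),1))
E
```

```text
top yellow top 218 [574.8  81.7] ((574.8419189453125, 81.54296112060547), 19.588350296020508)  105.5
    pad [575.3  82.3] rms 0.7
top red top 257 [593.9 -54.4] ((593.4995727539062, -54.43600845336914), 19.51226806640625)  116.8
    pad [592.9 -53. ] rms 0.8
top blue top 308 [524.    9.4] ((523.6502685546875, 9.367321968078613), 25.402299880981445) ((523.9494018554688, 9.550013542175293), (39.004432678222656, 37.35447311401367), 3.6781630516052246) 104.7
    pad [523.4   6.4] rms 2.9
top brass top 280 [588.7  17.1] ((588.7991333007812, 16.517629623413086), 24.92959976196289)  36.6
side yellow top 93 [578.8  82.8] ((578.580078125, 82.31552124023438), 19.0404052734375)  104.5
    pad [578.3  82.5] rms 1.3
side red top 103 [596.1 -52.8] ((596.8914184570312, -53.10624313354492), 20.18877601623535)  115.8
    pad [596.3 -52.1] rms 1.8
side blue top 98 [526.4  12.2] ((527.4717407226562, 11.564115524291992), 24.044984817504883) ((526.3074340820312, 11.49954891204834), (33.43367385864258, 36.67877197265625), 3.1737732887268066) 103.7
    pad [526.8   6.4] rms 2.4
```

```bash
python3 -m handwheel '[{"roll":-0.092},{"roll":-0.092},{"roll":-0.092},{"tx":-10,"ty":-15},{"tx":-15,"ty":-25},{"tx":-15,"ty":-25},{"tx":-15,"ty":-25},{"tx":-15,"ty":-25},{"tx":-15,"ty":-25},{"tx":-15,"ty":-25},{"tx":-15,"ty":-25},{"tx":-15,"ty":-25}]' 66 60
```

```text
$[0]: bad value
```

```bash
python3 -m handwheel '[{"tx":-15,"ty":-25},{"tx":-15,"ty":-25},{"tx":-15,"ty":-25},{"tx":-15,"ty":-25},{"tx":-15,"ty":-25},{"tx":-15,"ty":-25},{"tx":-15,"ty":-25},{"tx":-15,"ty":-25},{"tx":-15,"ty":-25},{"tx":-10,"ty":-25},{"tx":-5,"ty":-25},{"roll":-0.061}]'; python3 - <<'E'
from h import *
o=ctrl.get_obs(); M=R.from_rotvec(o["tool_rot"]).as_matrix(); print(M.round(3))
E
```

```text
[[-0.962  0.273 -0.001]
 [ 0.273  0.962 -0.002]
 [ 0.    -0.002 -1.   ]]$[0]: bad value
```

```bash
python3 -m handwheel '[{"tx":0,"ty":0,"tz":0,"roll":-0.092},{"tx":0,"ty":0,"tz":0,"roll":-0.092},{"tx":0,"ty":0,"tz":0,"roll":-0.092}]' 66 60; python3 -m handwheel --help | head -20
```

```text
t: 0.35
tool_pos: [0.1706, 0.6008, 0.2305]
tool_rot: [0.006, -3.141, 0.002]
contact_force: [0.2, -0.7, -0.2]
opening: 0.066
grip_force: 0.0invalid input: not JSON, or not a number
```

All four keys are needed in every row. The tool axes are now x = −world x, y = world y, z = down.

```bash
python3 -m handwheel '[{"tx":-10,"ty":-15,"tz":0,"roll":0},{"tx":-15,"ty":-25,"tz":0,"roll":0},{"tx":-15,"ty":-25,"tz":0,"roll":0},{"tx":-15,"ty":-25,"tz":0,"roll":0},{"tx":-15,"ty":-25,"tz":0,"roll":0},{"tx":-15,"ty":-25,"tz":0,"roll":0},{"tx":-15,"ty":-25,"tz":0,"roll":0},{"tx":-15,"ty":-25,"tz":0,"roll":0},{"tx":-15,"ty":-25,"tz":0,"roll":0},{"tx":-15,"ty":-25,"tz":0,"roll":0},{"tx":-15,"ty":-25,"tz":0,"roll":0},{"tx":-15,"ty":-25,"tz":0,"roll":0}]'
python3 -m handwheel '[{"tx":-15,"ty":-25,"tz":0,"roll":0},{"tx":-15,"ty":-25,"tz":0,"roll":0},{"tx":-15,"ty":-25,"tz":0,"roll":0},{"tx":-15,"ty":-25,"tz":0,"roll":0},{"tx":-15,"ty":-25,"tz":0,"roll":0},{"tx":-15,"ty":-25,"tz":0,"roll":0},{"tx":-15,"ty":-25,"tz":0,"roll":0},{"tx":-15,"ty":-25,"tz":0,"roll":0},{"tx":-15,"ty":-25,"tz":0,"roll":0},{"tx":-15,"ty":-25,"tz":0,"roll":0},{"tx":-15,"ty":-25,"tz":0,"roll":0},{"tx":0,"ty":0,"tz":0,"roll":-0.061}]'
```

```text
t: 1.35
tool_pos: [0.3458, 0.3096, 0.2308]
tool_rot: [-0.001, -3.141, 0.0]
contact_force: [1.5, 1.2, -0.9]
opening: 0.066
grip_force: 0.0
t: 2.35
tool_pos: [0.5118, 0.0322, 0.2307]
tool_rot: [0.089, -3.14, 0.003]
contact_force: [-0.2, 0.1, -1.4]
opening: 0.0658
grip_force: 0.0
```

```bash
cat > w.py <<'E'
from h import *
import sys
im,c,P,hsv=snap("wrist",sys.argv[1])
print("tcp",ctrl.get_obs()["tool_pos"].round(4))
for k,h0,h1,zt,tol in (("yellow",20,33,.104,.006),("red",0,8,.116,.006),("blue",100,130,.104,.006),("brass",10,25,.036,.006),("pad_y",20,33,.014,.004),("pad_r",0,8,.014,.004),("pad_b",100,130,.014,.004)):
    t=(hsv[...,0]>=h0)&(hsv[...,0]<=h1)&(hsv[...,1]>110)&(abs(P[...,2]-zt)<tol)
    n,l,s,_=cv2.connectedComponentsWithStats(t.astype(np.uint8))
    if n<2 or s[1:,4].max()<60: continue
    t=l==1+s[1:,4].argmax(); q=(plane(c,np.argwhere(t)[:,::-1],zt)[:,:2]*1000).astype(np.float32); a=np.argwhere(t)
    print(k,t.sum(),"px",a.min(0)[::-1],a.max(0)[::-1],np.round(cv2.minEnclosingCircle(q)[0],1),round(cv2.minEnclosingCircle(q)[1],1),cv2.minAreaRect(q) if k=="blue" else "","z",round(float(np.nanmedian(P[t][:,2]))*1000,1))
E
python3 w.py w1
```

```text
tcp [0.5109 0.0339 0.2306]
yellow 198 px [364 244] [382 273] [579.3  85.6] 16.0  z 105.3
blue 303 px [274 186] [294 223] [527.9  -1. ] 20.2 ((527.914306640625, -1.0287742614746094), (37.150299072265625, 18.551549911499023), 4.710238456726074) z 104.5
brass 629 px [283 225] [320 258] [593.8  15.4] 23.4  z 36.6
pad_y 84 px [338 204] [363 214] [556.7  74.8] 16.4  z 14.6
pad_r 675 px [227 211] [272 253] [595.4 -53.8] 30.5  z 14.6
pad_b 158 px [273 161] [290 185] [514.1 -14.4] 18.6  z 14.8
```

View pics/w1.png

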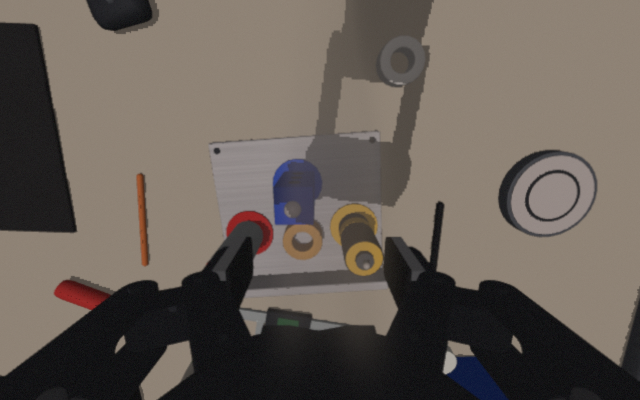

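Wrist view: ring at (302,240), red pad (250,232) and yellow (363,258) agree with the top view to within 3 mm. Blue is taken as (526, 9.5). I now line up and descend.

```bash
python3 -m handwheel '[{"tx":-7,"ty":-12.5,"tz":0,"roll":0},{"tx":-6.5,"ty":-12.5,"tz":0,"roll":0},{"tx":0,"ty":0,"tz":20,"roll":0},{"tx":0,"ty":0,"tz":20,"roll":0},{"tx":0,"ty":0,"tz":20,"roll":0},{"tx":0,"ty":0,"tz":0,"roll":0},{"tx":0,"ty":0,"tz":0,"roll":0}]'
python3 w.py w2
```

```text
t: 2.98
tool_pos: [0.5246, 0.0117, 0.1701]
tool_rot: [0.094, -3.137, -0.0]
contact_force: [0.1, -0.3, -0.1]
opening: 0.0659
grip_force: 0.0
tcp [0.5256 0.0117 0.1717]
yellow 183 px [379 271] [393 300] [584.7  69.9] 13.9  z 105.1
red 164 px [239 291] [250 316] [599.5 -41.1] 11.2  z 116.6
brass 883 px [296 238] [341 275] [593.9  15.7] 23.8  z 36.6
pad_y 235 px [386 211] [407 240] [565.2  98.5] 19.8  z 14.6
pad_r 926 px [228 217] [282 267] [595.  -53.6] 30.6  z 14.6
```

View pics/w2.png

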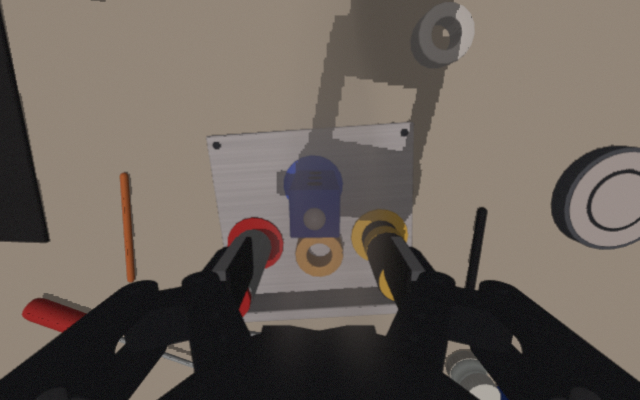

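Blue's ball (315,218) is centred between the fingertips (~232 and ~402), and the neighbours are clear. I descend the last 107 mm and grip.

```bash
python3 -m handwheel '[{"tx":0,"ty":-2,"tz":12,"roll":0},{"tx":0,"ty":0,"tz":15,"roll":0},{"tx":0,"ty":0,"tz":15,"roll":0},{"tx":0,"ty":0,"tz":15,"roll":0},{"tx":0,"ty":0,"tz":15,"roll":0},{"tx":0,"ty":0,"tz":15,"roll":0},{"tx":0,"ty":0,"tz":12,"roll":0},{"tx":0,"ty":0,"tz":8,"roll":0},{"tx":0,"ty":0,"tz":0,"roll":0},{"tx":0,"ty":0,"tz":0,"roll":0}]'
python3 -m handwheel '[{"tx":0,"ty":0,"tz":0,"roll":0},{"tx":0,"ty":0,"tz":0,"roll":0},{"tx":0,"ty":0,"tz":0,"roll":0},{"tx":0,"ty":0,"tz":0,"roll":0},{"tx":0,"ty":0,"tz":0,"roll":0},{"tx":0,"ty":0,"tz":0,"roll":0}]' 20 50
```

```text
t: 3.87
tool_pos: [0.5256, 0.0097, 0.0644]
tool_rot: [-0.095, 3.14, -0.0]
contact_force: [0.1, 0.1, 0.6]
opening: 0.0657
grip_force: 0.0
t: 4.37
tool_pos: [0.5264, 0.0096, 0.0656]
tool_rot: [-0.094, 3.138, -0.001]
contact_force: [0.1, -0.9, 5.3]
opening: 0.0371
grip_force: 51.0
```

```bash
python3 -m handwheel '[{"tx":0,"ty":0,"tz":-5,"roll":0},{"tx":0,"ty":0,"tz":-10,"roll":0},{"tx":0,"ty":0,"tz":-15,"roll":0},{"tx":0,"ty":0,"tz":-20,"roll":0},{"tx":0,"ty":0,"tz":-20,"roll":0},{"tx":0,"ty":0,"tz":-20,"roll":0},{"tx":0,"ty":0,"tz":-20,"roll":0},{"tx":0,"ty":0,"tz":-15,"roll":0},{"tx":0,"ty":0,"tz":-5,"roll":0.061},{"tx":2,"ty":-8,"tz":0,"roll":0},{"tx":5,"ty":-16,"tz":0,"roll":0},{"tx":7,"ty":-24,"tz":0,"roll":0}]'
python3 -m handwheel '[{"tx":9,"ty":-28,"tz":0,"roll":0},{"tx":9,"ty":-28,"tz":0,"roll":0},{"tx":9,"ty":-28,"tz":0,"roll":0},{"tx":9,"ty":-28,"tz":0,"roll":0},{"tx":9,"ty":-28,"tz":0,"roll":0},{"tx":9,"ty":-28,"tz":0,"roll":0},{"tx":9,"ty":-28,"tz":0,"roll":0},{"tx":9,"ty":-28,"tz":0,"roll":0},{"tx":9,"ty":-28,"tz":0,"roll":0},{"tx":9,"ty":-28,"tz":0,"roll":0},{"tx":6,"ty":-20,"tz":0,"roll":0},{"tx":4,"ty":-16,"tz":0,"roll":0}]'
python3 -m handwheel '[{"tx":0,"ty":0,"tz":0,"roll":0},{"tx":0,"ty":0,"tz":0,"roll":0},{"tx":0,"ty":0,"tz":0,"roll":0}]'
```

```text
t: 5.37
tool_pos: [0.5104, -0.0378, 0.1932]
tool_rot: [0.005, -3.14, -0.001]
contact_force: [-0.3, -1.1, -4.1]
opening: 0.0373
grip_force: 50.9
t: 6.37
tool_pos: [0.409, -0.3555, 0.1927]
tool_rot: [-0.002, -3.139, -0.003]
contact_force: [0.5, 0.7, -3.0]
opening: 0.0377
grip_force: 50.8
t: 6.62
tool_pos: [0.4106, -0.3533, 0.1932]
tool_rot: [-0.0, -3.14, -0.003]
contact_force: [0.4, 0.2, -3.9]
opening: 0.0376
grip_force: 51.2
```

```bash
python3 -m handwheel '[{"tx":0,"ty":0,"tz":10,"roll":0},{"tx":0,"ty":0,"tz":18,"roll":0},{"tx":0,"ty":0,"tz":20,"roll":0},{"tx":0,"ty":0,"tz":20,"roll":0},{"tx":0,"ty":0,"tz":20,"roll":0},{"tx":0,"ty":0,"tz":20,"roll":0},{"tx":0,"ty":0,"tz":12,"roll":0},{"tx":0,"ty":0,"tz":6,"roll":0},{"tx":0,"ty":0,"tz":4,"roll":0},{"tx":0,"ty":0,"tz":3,"roll":0},{"tx":0,"ty":0,"tz":2,"roll":0},{"tx":0,"ty":0,"tz":0,"roll":0}]'
python3 -m handwheel '[{"tx":0,"ty":0,"tz":1,"roll":0},{"tx":0,"ty":0,"tz":0,"roll":0},{"tx":0,"ty":0,"tz":0,"roll":0}]'
```

```text
t: 7.62
tool_pos: [0.4116, -0.3545, 0.06]
tool_rot: [0.001, 3.141, -0.001]
contact_force: [0.3, 0.2, -2.9]
opening: 0.0376
grip_force: 51.2
t: 7.87
tool_pos: [0.4114, -0.3544, 0.0589]
tool_rot: [0.001, 3.141, -0.001]
contact_force: [0.2, -1.0, -3.1]
opening: 0.0377
grip_force: 51.2
```

```bash
python3 -m handwheel '[{"tx":0,"ty":0,"tz":1,"roll":0},{"tx":0,"ty":0,"tz":0,"roll":0},{"tx":0,"ty":0,"tz":0,"roll":0}]'|sed -n '2p;4p'; python3 -m handwheel '[{"tx":0,"ty":0,"tz":1,"roll":0},{"tx":0,"ty":0,"tz":0,"roll":0},{"tx":0,"ty":0,"tz":0,"roll":0}]'|sed -n '2p;4p'
```

```text
tool_pos: [0.4113, -0.3545, 0.0577]
contact_force: [0.3, -1.6, -1.9]
tool_pos: [0.4115, -0.3545, 0.0576]
contact_force: [-1.8, 2.1, 6.0]
```

```bash
python3 -m handwheel '[{"tx":0,"ty":0,"tz":0,"roll":0},{"tx":0,"ty":0,"tz":0,"roll":0},{"tx":0,"ty":0,"tz":0,"roll":0},{"tx":0,"ty":0,"tz":0,"roll":0},{"tx":0,"ty":0,"tz":-5,"roll":0},{"tx":0,"ty":0,"tz":-15,"roll":0},{"tx":0,"ty":0,"tz":-25,"roll":0},{"tx":0,"ty":0,"tz":-25,"roll":0},{"tx":0,"ty":0,"tz":-25,"roll":0},{"tx":0,"ty":0,"tz":-25,"roll":0},{"tx":0,"ty":0,"tz":-20,"roll":0},{"tx":-7,"ty":11,"tz":0,"roll":0}]' 66
python3 -m handwheel '[{"tx":-16,"ty":26,"tz":0,"roll":0},{"tx":-16,"ty":26,"tz":0,"roll":0},{"tx":-16,"ty":26,"tz":0,"roll":0},{"tx":-16,"ty":26,"tz":0,"roll":0},{"tx":-16,"ty":26,"tz":0,"roll":0},{"tx":-16,"ty":26,"tz":0,"roll":0},{"tx":-16,"ty":26,"tz":0,"roll":0},{"tx":-16,"ty":26,"tz":0,"roll":0},{"tx":-16,"ty":26,"tz":0,"roll":0},{"tx":-16,"ty":26,"tz":0,"roll":0},{"tx":-16,"ty":26,"tz":0,"roll":0},{"tx":0,"ty":0,"tz":0,"roll":0}]'
python3 w.py w3
```

```text
t: 9.37
tool_pos: [0.4196, -0.3462, 0.2025]
tool_rot: [0.005, 3.135, -0.013]
contact_force: [0.6, -0.5, 1.0]
opening: 0.0662
grip_force: 0.0
t: 10.37
tool_pos: [0.5957, -0.0525, 0.1953]
tool_rot: [0.006, -3.141, -0.004]
contact_force: [0.4, 0.1, 0.5]
opening: 0.066
grip_force: 0.0
tcp [ 0.5947 -0.0545  0.1952]
yellow 1129 px [460 158] [506 202] [578.8  80.6] 18.8  z 105.1
brass 527 px [384 159] [406 202] [593.2  20.1] 23.0  z 36.5
pad_y 947 px [411 137] [463 190] [578.2  79.7] 30.2  z 14.5
pad_r 302 px [101 248] [183 279] [ 700.  -264.4] 50.1  z 15.3
pad_b 2591 px [346  84] [401 143] [525.8   5.8] 30.4  z 14.5
```

View pics/w3.png

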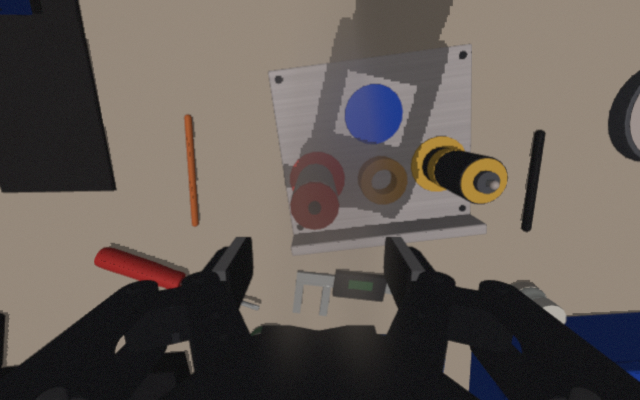

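Red (cap at 314,205) is aligned. The pads now read clearly: blue (525.8,5.8), yellow (578,80). Descend 131 mm and grip harder, since red is the heaviest.

```bash
python3 -m handwheel '[{"tx":0,"ty":1,"tz":10,"roll":0},{"tx":0,"ty":0,"tz":18,"roll":0},{"tx":0,"ty":0,"tz":18,"roll":0},{"tx":0,"ty":0,"tz":18,"roll":0},{"tx":0,"ty":0,"tz":18,"roll":0},{"tx":0,"ty":0,"tz":18,"roll":0},{"tx":0,"ty":0,"tz":16,"roll":0},{"tx":0,"ty":0,"tz":10,"roll":0},{"tx":0,"ty":0,"tz":5,"roll":0},{"tx":0,"ty":0,"tz":0,"roll":0},{"tx":0,"ty":0,"tz":0,"roll":0}]'
python3 -m handwheel '[{"tx":0,"ty":0,"tz":0,"roll":0},{"tx":0,"ty":0,"tz":0,"roll":0},{"tx":0,"ty":0,"tz":0,"roll":0},{"tx":0,"ty":0,"tz":0,"roll":0},{"tx":0,"ty":0,"tz":0,"roll":0},{"tx":0,"ty":0,"tz":0,"roll":0}]' 20 70
```

```text
t: 11.33
tool_pos: [0.5944, -0.0567, 0.0656]
tool_rot: [0.002, 3.141, -0.0]
contact_force: [0.7, -0.1, 0.4]
opening: 0.0661
grip_force: 0.0
t: 11.83
tool_pos: [0.5955, -0.0563, 0.0669]
tool_rot: [0.001, 3.139, -0.001]
contact_force: [-0.6, -0.0, 5.8]
opening: 0.0384
grip_force: 70.1
```

```bash
python3 -m handwheel '[{"tx":0,"ty":0,"tz":-5,"roll":0},{"tx":0,"ty":0,"tz":-10,"roll":0},{"tx":0,"ty":0,"tz":-15,"roll":0},{"tx":0,"ty":0,"tz":-20,"roll":0},{"tx":0,"ty":0,"tz":-20,"roll":0},{"tx":0,"ty":0,"tz":-20,"roll":0},{"tx":0,"ty":0,"tz":-20,"roll":0},{"tx":0,"ty":0,"tz":-15,"roll":0},{"tx":0,"ty":0,"tz":-5,"roll":0},{"tx":1,"ty":-8,"tz":0,"roll":0},{"tx":2,"ty":-16,"tz":0,"roll":0},{"tx":2,"ty":-22,"tz":0,"roll":0}]'
python3 -m handwheel '[{"tx":3,"ty":-25,"tz":0,"roll":0},{"tx":3,"ty":-25,"tz":0,"roll":0},{"tx":3,"ty":-25,"tz":0,"roll":0},{"tx":3,"ty":-25,"tz":0,"roll":0},{"tx":3,"ty":-25,"tz":0,"roll":0},{"tx":3,"ty":-25,"tz":0,"roll":0},{"tx":3,"ty":-25,"tz":0,"roll":0},{"tx":3,"ty":-25,"tz":0,"roll":0},{"tx":3,"ty":-22,"tz":0,"roll":0},{"tx":3,"ty":-18,"tz":0,"roll":0},{"tx":0,"ty":-11,"tz":0,"roll":0},{"tx":0,"ty":0,"tz":0,"roll":0}]'
python3 -m handwheel '[{"tx":0,"ty":0,"tz":0,"roll":0},{"tx":0,"ty":0,"tz":10,"roll":0},{"tx":0,"ty":0,"tz":18,"roll":0},{"tx":0,"ty":0,"tz":20,"roll":0},{"tx":0,"ty":0,"tz":20,"roll":0},{"tx":0,"ty":0,"tz":20,"roll":0},{"tx":0,"ty":0,"tz":20,"roll":0},{"tx":0,"ty":0,"tz":12,"roll":0},{"tx":0,"ty":0,"tz":6,"roll":0},{"tx":0,"ty":0,"tz":4,"roll":0},{"tx":0,"ty":0,"tz":3,"roll":0},{"tx":0,"ty":0,"tz":0,"roll":0}]'
```

```text
t: 12.83
tool_pos: [0.5881, -0.1018, 0.1932]
tool_rot: [0.002, -3.138, -0.002]
contact_force: [0.7, -0.6, -5.0]
opening: 0.039
grip_force: 70.8
t: 13.83
tool_pos: [0.5581, -0.3552, 0.1938]
tool_rot: [-0.005, -3.14, -0.001]
contact_force: [-0.2, 0.4, -4.7]
opening: 0.0387
grip_force: 71.0
t: 14.83
tool_pos: [0.5596, -0.3534, 0.0629]
tool_rot: [0.001, 3.141, -0.001]
contact_force: [1.3, 0.7, -4.2]
opening: 0.0384
grip_force: 71.0
```

```bash
python3 -m handwheel '[{"tx":0,"ty":0,"tz":2,"roll":0},{"tx":0,"ty":0,"tz":1,"roll":0},{"tx":0,"ty":0,"tz":0,"roll":0},{"tx":0,"ty":0,"tz":0,"roll":0}]'|sed -n '2p;4p'; python3 -m handwheel '[{"tx":0,"ty":0,"tz":1,"roll":0},{"tx":0,"ty":0,"tz":0,"roll":0},{"tx":0,"ty":0,"tz":0,"roll":0}]'|sed -n '2p;4p'
```

```text
tool_pos: [0.5593, -0.3535, 0.0598]
contact_force: [-0.4, 0.4, -4.8]
tool_pos: [0.5595, -0.3535, 0.059]
contact_force: [-0.6, 0.4, -1.1]
```

```bash
python3 -m handwheel '[{"tx":0,"ty":0,"tz":1,"roll":0},{"tx":0,"ty":0,"tz":0,"roll":0},{"tx":0,"ty":0,"tz":0,"roll":0}]'|sed -n '2p;4p'
```

```text
tool_pos: [0.5597, -0.3536, 0.059]
contact_force: [-2.7, 2.8, 5.5]
```

```bash
python3 -m handwheel '[{"tx":0,"ty":0,"tz":0,"roll":0},{"tx":0,"ty":0,"tz":0,"roll":0},{"tx":0,"ty":0,"tz":0,"roll":0},{"tx":0,"ty":0,"tz":0,"roll":0},{"tx":0,"ty":0,"tz":-5,"roll":0},{"tx":0,"ty":0,"tz":-15,"roll":0},{"tx":0,"ty":0,"tz":-25,"roll":0},{"tx":0,"ty":0,"tz":-25,"roll":0},{"tx":0,"ty":0,"tz":-25,"roll":0},{"tx":0,"ty":0,"tz":-25,"roll":0},{"tx":0,"ty":0,"tz":-20,"roll":0},{"tx":0,"ty":15,"tz":0,"roll":0}]' 66
python3 -m handwheel '[{"tx":-2,"ty":30,"tz":0,"roll":0},{"tx":-2,"ty":30,"tz":0,"roll":0},{"tx":-2,"ty":30,"tz":0,"roll":0},{"tx":-2,"ty":30,"tz":0,"roll":0},{"tx":-2,"ty":30,"tz":0,"roll":0},{"tx":-2,"ty":30,"tz":0,"roll":0},{"tx":-2,"ty":30,"tz":0,"roll":0},{"tx":-2,"ty":30,"tz":0,"roll":0},{"tx":-2,"ty":30,"tz":0,"roll":0},{"tx":0,"ty":30,"tz":0,"roll":0},{"tx":0,"ty":30,"tz":0,"roll":0},{"tx":0,"ty":30,"tz":0,"roll":0}]'
python3 -m handwheel '[{"tx":0,"ty":30,"tz":0,"roll":0},{"tx":0,"ty":20,"tz":0,"roll":0},{"tx":0,"ty":10,"tz":0,"roll":0},{"tx":0,"ty":0,"tz":0,"roll":0},{"tx":0,"ty":0,"tz":0,"roll":0}]'
```

```text
t: 16.67
tool_pos: [0.5615, -0.3418, 0.2056]
tool_rot: [0.005, 3.132, -0.013]
contact_force: [0.5, 1.0, 0.5]
opening: 0.0658
grip_force: 0.0
t: 17.67
tool_pos: [0.5767, 0.0238, 0.1974]
tool_rot: [-0.001, -3.142, -0.0]
contact_force: [0.6, -0.5, 0.1]
opening: 0.0661
grip_force: 0.0
t: 18.08
tool_pos: [0.5772, 0.0817, 0.1972]
tool_rot: [0.0, -3.141, 0.001]
contact_force: [-0.2, 0.0, 0.4]
opening: 0.0666
grip_force: 0.0
```

Aligned with yellow (577,81.5). I descend 132 mm to z≈65 and grip.

```bash
python3 -m handwheel '[{"tx":0,"ty":0,"tz":10,"roll":0},{"tx":0,"ty":0,"tz":18,"roll":0},{"tx":0,"ty":0,"tz":18,"roll":0},{"tx":0,"ty":0,"tz":18,"roll":0},{"tx":0,"ty":0,"tz":18,"roll":0},{"tx":0,"ty":0,"tz":18,"roll":0},{"tx":0,"ty":0,"tz":16,"roll":0},{"tx":0,"ty":0,"tz":11,"roll":0},{"tx":0,"ty":0,"tz":5,"roll":0},{"tx":0,"ty":0,"tz":0,"roll":0},{"tx":0,"ty":0,"tz":0,"roll":0}]'
python3 -m handwheel '[{"tx":0,"ty":0,"tz":0,"roll":0},{"tx":0,"ty":0,"tz":0,"roll":0},{"tx":0,"ty":0,"tz":0,"roll":0},{"tx":0,"ty":0,"tz":0,"roll":0},{"tx":0,"ty":0,"tz":0,"roll":0},{"tx":0,"ty":0,"tz":0,"roll":0}]' 20 50
python3 -m handwheel '[{"tx":0,"ty":0,"tz":-5,"roll":0},{"tx":0,"ty":0,"tz":-10,"roll":0},{"tx":0,"ty":0,"tz":-15,"roll":0},{"tx":0,"ty":0,"tz":-20,"roll":0},{"tx":0,"ty":0,"tz":-20,"roll":0},{"tx":0,"ty":0,"tz":-20,"roll":0},{"tx":0,"ty":0,"tz":-20,"roll":0},{"tx":0,"ty":0,"tz":-15,"roll":0},{"tx":0,"ty":0,"tz":-5,"roll":0}]'
```

```text
t: 19.0
tool_pos: [0.5778, 0.0812, 0.0656]
tool_rot: [0.002, 3.141, -0.0]
contact_force: [0.2, -0.2, -0.1]
opening: 0.0658
grip_force: 0.0
t: 19.5
tool_pos: [0.5787, 0.0816, 0.0669]
tool_rot: [0.001, 3.139, -0.0]
contact_force: [-0.7, -0.6, 5.5]
opening: 0.039
grip_force: 50.6
t: 20.25
tool_pos: [0.5784, 0.082, 0.1984]
tool_rot: [0.001, 3.138, 0.0]
contact_force: [1.0, -0.2, -3.2]
opening: 0.039
grip_force: 50.6
```

```bash
python3 -m handwheel '[{"tx":2,"ty":-10,"tz":0,"roll":0},{"tx":3,"ty":-20,"tz":0,"roll":0},{"tx":6,"ty":-27,"tz":0,"roll":0},{"tx":6,"ty":-27,"tz":0,"roll":0},{"tx":6,"ty":-27,"tz":0,"roll":0},{"tx":6,"ty":-27,"tz":0,"roll":0},{"tx":6,"ty":-27,"tz":0,"roll":0},{"tx":6,"ty":-27,"tz":0,"roll":0},{"tx":6,"ty":-27,"tz":0,"roll":0},{"tx":6,"ty":-27,"tz":0,"roll":0},{"tx":6,"ty":-27,"tz":0,"roll":0},{"tx":6,"ty":-27,"tz":0,"roll":0}]'
python3 -m handwheel '[{"tx":6,"ty":-27,"tz":0,"roll":0},{"tx":6,"ty":-27,"tz":0,"roll":0},{"tx":6,"ty":-27,"tz":0,"roll":0},{"tx":6,"ty":-27,"tz":0,"roll":0},{"tx":3,"ty":-18,"tz":0,"roll":0},{"tx":1,"ty":-10,"tz":0,"roll":0},{"tx":0,"ty":0,"tz":0,"roll":0},{"tx":0,"ty":0,"tz":0,"roll":0},{"tx":0,"ty":0,"tz":0,"roll":0}]'
python3 w.py w4
```

```text
t: 21.25
tool_pos: [0.5102, -0.2193, 0.1929]
tool_rot: [-0.002, -3.138, -0.003]
contact_force: [1.8, 0.2, -3.2]
opening: 0.039
grip_force: 50.9
t: 22.0
tool_pos: [0.484, -0.3529, 0.1945]
tool_rot: [0.0, -3.141, -0.003]
contact_force: [-0.5, 0.7, -3.7]
opening: 0.039
grip_force: 50.9
tcp [ 0.4842 -0.3529  0.1947]
brass 629 px [615 257] [639 296] [592.7   8.2] 26.5  z 35.7
pad_r 1857 px [538 246] [590 292] [595.2 -55. ] 31.6  z 14.4
pad_b 1581 px [601 189] [639 239] [525.7   3.1] 31.0  z 14.4
```

View pics/w4.png

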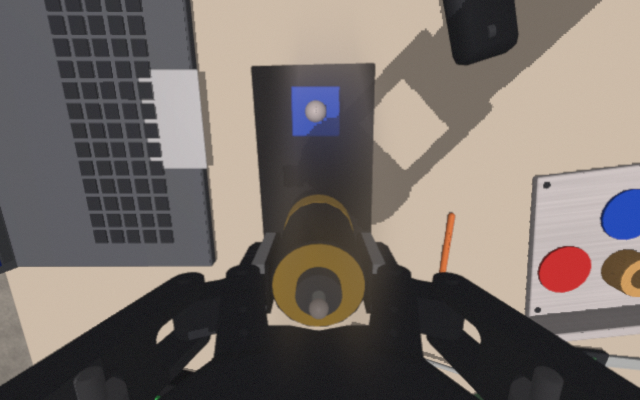

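Blue stands upright mid-width on the mat (316,110), and yellow is held upright over the middle slot. Lower it.

```bash
python3 -m handwheel '[{"tx":0,"ty":0,"tz":0,"roll":0},{"tx":0,"ty":0,"tz":10,"roll":0},{"tx":0,"ty":0,"tz":18,"roll":0},{"tx":0,"ty":0,"tz":20,"roll":0},{"tx":0,"ty":0,"tz":20,"roll":0},{"tx":0,"ty":0,"tz":20,"roll":0},{"tx":0,"ty":0,"tz":20,"roll":0},{"tx":0,"ty":0,"tz":12,"roll":0},{"tx":0,"ty":0,"tz":6,"roll":0},{"tx":0,"ty":0,"tz":5,"roll":0},{"tx":0,"ty":0,"tz":3,"roll":0},{"tx":0,"ty":0,"tz":0,"roll":0}]'|sed -n '2p;4p'
python3 -m handwheel '[{"tx":0,"ty":0,"tz":1,"roll":0},{"tx":0,"ty":0,"tz":0,"roll":0},{"tx":0,"ty":0,"tz":0,"roll":0}]'|sed -n '2p;4p'
python3 -m handwheel '[{"tx":0,"ty":0,"tz":1,"roll":0},{"tx":0,"ty":0,"tz":0,"roll":0},{"tx":0,"ty":0,"tz":0,"roll":0}]'|sed -n '2p;4p'
```

```text
tool_pos: [0.4845, -0.3544, 0.0616]
contact_force: [-0.2, 0.7, -2.3]
tool_pos: [0.4846, -0.3546, 0.0612]
contact_force: [0.3, -0.3, -2.8]
tool_pos: [0.4842, -0.3542, 0.0594]
contact_force: [0.4, 0.7, -2.7]
```

```bash
python3 -m handwheel '[{"tx":0,"ty":0,"tz":1,"roll":0},{"tx":0,"ty":0,"tz":0,"roll":0},{"tx":0,"ty":0,"tz":0,"roll":0}]'|sed -n '2p;4p'
python3 -m handwheel '[{"tx":0,"ty":0,"tz":0.5,"roll":0},{"tx":0,"ty":0,"tz":0,"roll":0},{"tx":0,"ty":0,"tz":0,"roll":0}]'|sed -n '2p;4p'
```

```text
tool_pos: [0.4844, -0.3544, 0.0589]
contact_force: [-0.8, 0.8, 0.7]
tool_pos: [0.4845, -0.3544, 0.0589]
contact_force: [-2.6, 2.8, 5.3]
```

```bash
python3 -m handwheel '[{"tx":0,"ty":0,"tz":0,"roll":0},{"tx":0,"ty":0,"tz":0,"roll":0},{"tx":0,"ty":0,"tz":0,"roll":0},{"tx":0,"ty":0,"tz":0,"roll":0},{"tx":0,"ty":0,"tz":-5,"roll":0},{"tx":0,"ty":0,"tz":-15,"roll":0},{"tx":0,"ty":0,"tz":-25,"roll":0},{"tx":0,"ty":0,"tz":-25,"roll":0},{"tx":0,"ty":0,"tz":-25,"roll":0},{"tx":0,"ty":0,"tz":-25,"roll":0},{"tx":0,"ty":0,"tz":-20,"roll":0},{"tx":-3,"ty":13,"tz":0,"roll":0}]' 66
python3 -m handwheel '[{"tx":-8,"ty":28,"tz":0,"roll":0},{"tx":-8,"ty":28,"tz":0,"roll":0},{"tx":-8,"ty":28,"tz":0,"roll":0},{"tx":-8,"ty":28,"tz":0,"roll":0},{"tx":-8,"ty":28,"tz":0,"roll":0},{"tx":-8,"ty":28,"tz":0,"roll":0},{"tx":-8,"ty":28,"tz":0,"roll":0},{"tx":-8,"ty":28,"tz":0,"roll":0},{"tx":-8,"ty":28,"tz":0,"roll":0},{"tx":-8,"ty":28,"tz":0,"roll":0},{"tx":-8,"ty":28,"tz":0,"roll":0},{"tx":-8,"ty":28,"tz":0,"roll":0}]' 74
python3 -m handwheel '[{"tx":-7,"ty":22,"tz":0,"roll":0},{"tx":0,"ty":0,"tz":15,"roll":0},{"tx":0,"ty":0,"tz":20,"roll":0},{"tx":0,"ty":0,"tz":15,"roll":0},{"tx":0,"ty":0,"tz":0,"roll":0},{"tx":0,"ty":0,"tz":0,"roll":0}]'
python3 w.py w5; python3 - <<'E'
from h import *
im,c,P,hsv=snap("top","top1")
z=.036; t=np.zeros((400,640),bool); t[155:195,275:315]=1
t&=(hsv[...,0]>=10)&(hsv[...,0]<=25)&(hsv[...,1]>100)&(abs(P[...,2]-z)<.006)
print("ring top",t.sum()); 
if t.sum()>50: print(cv2.minEnclosingCircle((plane(c,np.argwhere(t)[:,::-1],z)[:,:2]*1000).astype(np.float32)))
E
```

```text
t: 25.05
tool_pos: [0.489, -0.3444, 0.2043]
tool_rot: [0.004, 3.134, -0.012]
contact_force: [1.2, -0.2, 1.3]
opening: 0.0658
grip_force: 0.0
t: 26.05
tool_pos: [0.583, -0.0031, 0.1968]
tool_rot: [-0.001, -3.14, -0.0]
contact_force: [1.3, -0.0, 0.3]
opening: 0.0745
grip_force: 0.0
t: 26.55
tool_pos: [0.5891, 0.0173, 0.1461]
tool_rot: [-0.001, -3.138, -0.001]
contact_force: [-0.6, -0.3, 0.2]
opening: 0.0741
grip_force: 0.0
tcp [0.5902 0.017  0.1477]
pad_y 1426 px [382 147] [417 208] [578.4  83.8] 29.5  z 14.5
pad_r 2956 px [214 165] [276 225] [595.7 -54.2] 30.7  z 14.5
pad_b 1585 px [273  87] [305 152] [525.2   0. ] 28.8  z 14.5
ring top 0
```

View pics/w5.png

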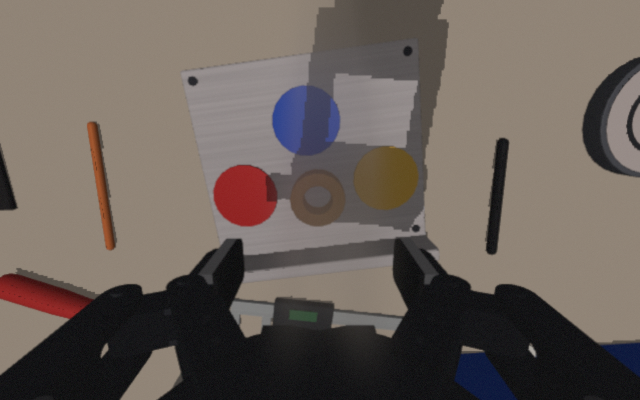

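View pics/top1.png

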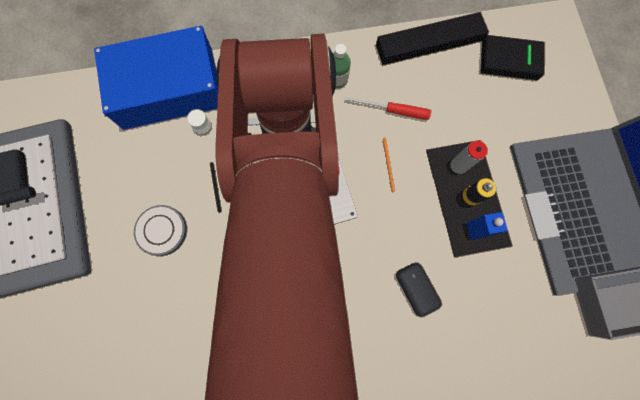

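The top view shows all three standing on the mat (red 478,150; yellow 487,187; blue 499,223). The wrist view has the ring at (318,198), centred between the fingers with nothing else near. Descend to z≈15.

```bash
python3 -m handwheel '[{"tx":-1.5,"ty":0,"tz":10,"roll":0},{"tx":0,"ty":0,"tz":18,"roll":0},{"tx":0,"ty":0,"tz":20,"roll":0},{"tx":0,"ty":0,"tz":20,"roll":0},{"tx":0,"ty":0,"tz":20,"roll":0},{"tx":0,"ty":0,"tz":16,"roll":0},{"tx":0,"ty":0,"tz":12,"roll":0},{"tx":0,"ty":0,"tz":8,"roll":0},{"tx":0,"ty":0,"tz":5,"roll":0},{"tx":0,"ty":0,"tz":3,"roll":0},{"tx":0,"ty":0,"tz":0,"roll":0},{"tx":0,"ty":0,"tz":0,"roll":0}]'
python3 -m handwheel '[{"tx":0,"ty":0,"tz":0,"roll":0},{"tx":0,"ty":0,"tz":0,"roll":0},{"tx":0,"ty":0,"tz":0,"roll":0},{"tx":0,"ty":0,"tz":0,"roll":0},{"tx":0,"ty":0,"tz":0,"roll":0},{"tx":0,"ty":0,"tz":0,"roll":0}]' 30 60
```

```text
t: 27.65
tool_pos: [0.5926, 0.0167, 0.0166]
tool_rot: [0.001, 3.14, -0.0]
contact_force: [-0.0, 0.5, -0.1]
opening: 0.0743
grip_force: 0.0
t: 28.15
tool_pos: [0.5932, 0.0166, 0.0173]
tool_rot: [0.001, 3.139, -0.0]
contact_force: [-0.2, 0.1, 5.8]
opening: 0.0477
grip_force: 62.6
```

```bash
python3 -m handwheel '[{"tx":0,"ty":0,"tz":-5,"roll":0},{"tx":0,"ty":0,"tz":-10,"roll":0},{"tx":0,"ty":0,"tz":-20,"roll":0},{"tx":0,"ty":0,"tz":-20,"roll":0},{"tx":0,"ty":0,"tz":-20,"roll":0},{"tx":0,"ty":0,"tz":-20,"roll":0},{"tx":0,"ty":0,"tz":-20,"roll":0},{"tx":0,"ty":0,"tz":-10,"roll":0},{"tx":3,"ty":10,"tz":0,"roll":0},{"tx":5,"ty":20,"tz":0,"roll":0},{"tx":6,"ty":25,"tz":0,"roll":0},{"tx":6,"ty":25,"tz":0,"roll":0}]'
python3 -m handwheel '[{"tx":6,"ty":25,"tz":0,"roll":0},{"tx":6,"ty":25,"tz":0,"roll":0},{"tx":6,"ty":25,"tz":0,"roll":0},{"tx":6,"ty":25,"tz":0,"roll":0},{"tx":5,"ty":15,"tz":0,"roll":0},{"tx":3,"ty":5,"tz":0,"roll":0},{"tx":0,"ty":0,"tz":0,"roll":0},{"tx":0,"ty":0,"tz":0,"roll":0}]'
python3 - <<'E'
from h import *
im,c,P,hsv=snap("wrist","w6"); print(ctrl.get_obs()["tool_pos"].round(4))
t=(abs(P[...,2]-.020)<.005)&(hsv[...,1]<60)&(hsv[...,2]>110)
n,l,s,ce=cv2.connectedComponentsWithStats(t.astype(np.uint8)); i=1+s[1:,4].argmax(); t=l==i
q=(plane(c,np.argwhere(t)[:,::-1],.02)[:,:2]*1000).astype(np.float32)
print(s[i],cv2.minEnclosingCircle(q),np.nanmedian(P[t][:,2]))
E
```

```text
t: 29.15
tool_pos: [0.5703, 0.0978, 0.1388]
tool_rot: [-0.003, -3.138, -0.0]
contact_force: [0.6, 0.0, -2.8]
opening: 0.0471
grip_force: 62.3
t: 29.82
tool_pos: [0.5393, 0.2165, 0.1397]
tool_rot: [-0.0, -3.14, 0.002]
contact_force: [0.2, -0.7, -2.8]
opening: 0.0479
grip_force: 62.3
[0.5398 0.2161 0.14  ]
[ 405  117   86  110 3287] ((522.2305908203125, 320.7089538574219), 50.1622200012207) 0.020870092556718844
```

View pics/w6.png

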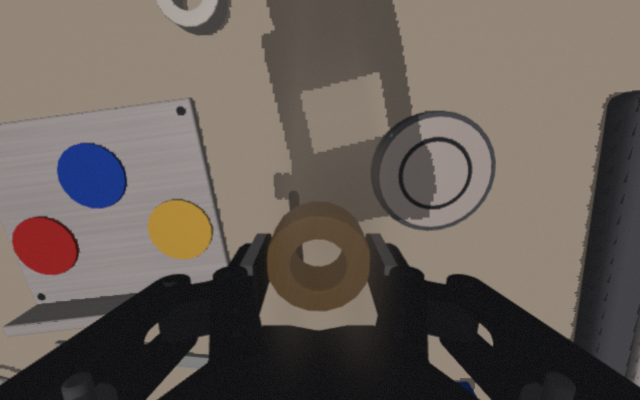

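The ring is held level at (319,256). The stage's dark circle is centred at about (436,173). I convert both with the same camera.

```bash
python3 - <<'E'
from h import *
c=cam("wrist",ctrl.get_obs())
im=cv2.imread("pics/w6.png"); g=cv2.cvtColor(im,cv2.COLOR_BGR2GRAY); hsv=cv2.cvtColor(im,cv2.COLOR_BGR2HSV)
print("stage circle",plane(c,[(400,173),(472,173),(436,138),(436,209),(436,173)],.02).round(4).tolist())
print("stage disc",plane(c,[(375,170),(495,170),(435,111),(435,228)],.02).round(4).tolist())
t=(hsv[...,0]>=8)&(hsv[...,0]<=25)&(hsv[...,1]>90); t[:,:255]=0;t[:,385:]=0;t[:195]=0;t[315:]=0
q=(plane(c,np.argwhere(t)[:,::-1],.1585)[:,:2]*1000).astype(np.float32); h=cv2.convexHull(q); print("ring",cv2.minEnclosingCircle(q),cv2.fitEllipse(h),ctrl.get_obs()["tool_pos"])
E
```

```text
stage circle [[0.5221, 0.2891, 0.02], [0.5222, 0.354, 0.02], [0.4912, 0.3184, 0.02], [0.5561, 0.325, 0.02], [0.5222, 0.3215, 0.02]]
stage disc [[0.5194, 0.2664, 0.02], [0.5195, 0.3742, 0.02], [0.4685, 0.3152, 0.02], [0.575, 0.326, 0.02]]
ring ((538.059814453125, 215.90274047851562), 27.126672744750977) ((538.62109375, 215.1491241455078), (48.20010757446289, 53.778419494628906), 89.39094543457031) [0.53977472 0.2160915  0.14000463]
```

```bash
python3 -m handwheel '[{"tx":2,"ty":10,"tz":0,"roll":0},{"tx":4,"ty":20,"tz":0,"roll":0},{"tx":4,"ty":22,"tz":0,"roll":0},{"tx":4,"ty":22,"tz":0,"roll":0},{"tx":3,"ty":19,"tz":0,"roll":0},{"tx":2,"ty":11.5,"tz":0,"roll":0},{"tx":0,"ty":0,"tz":0,"roll":0},{"tx":0,"ty":0,"tz":10,"roll":0},{"tx":0,"ty":0,"tz":18,"roll":0},{"tx":0,"ty":0,"tz":20,"roll":0},{"tx":0,"ty":0,"tz":20,"roll":0},{"tx":0,"ty":0,"tz":18,"roll":0}]'
python3 -m handwheel '[{"tx":0,"ty":0,"tz":10,"roll":0},{"tx":0,"ty":0,"tz":6,"roll":0},{"tx":0,"ty":0,"tz":4,"roll":0},{"tx":0,"ty":0,"tz":2,"roll":0},{"tx":0,"ty":0,"tz":0,"roll":0},{"tx":0,"ty":0,"tz":0,"roll":0},{"tx":0,"ty":0,"tz":0,"roll":0}]'
python3 -m handwheel '[{"tx":0,"ty":0,"tz":1,"roll":0},{"tx":0,"ty":0,"tz":0,"roll":0},{"tx":0,"ty":0,"tz":0,"roll":0}]'|sed -n '2p;4p'
```

```text
t: 30.87
tool_pos: [0.521, 0.3196, 0.0527]
tool_rot: [-0.004, -3.14, 0.002]
contact_force: [-0.7, 0.0, -1.8]
opening: 0.0473
grip_force: 62.4
t: 31.45
tool_pos: [0.5219, 0.3217, 0.034]
tool_rot: [0.001, 3.14, 0.001]
contact_force: [0.4, 0.9, -2.5]
opening: 0.0473
grip_force: 62.4
tool_pos: [0.5213, 0.3214, 0.032]
contact_force: [0.2, 0.0, -2.5]
```

```bash
python3 -m handwheel '[{"tx":0,"ty":0,"tz":2,"roll":0},{"tx":0,"ty":0,"tz":1,"roll":0},{"tx":0,"ty":0,"tz":0,"roll":0},{"tx":0,"ty":0,"tz":0,"roll":0}]'|sed -n '2p;4p'
python3 -m handwheel '[{"tx":0,"ty":0,"tz":1,"roll":0},{"tx":0,"ty":0,"tz":0,"roll":0},{"tx":0,"ty":0,"tz":0,"roll":0}]'|sed -n '2p;4p'
```

```text
tool_pos: [0.521, 0.3212, 0.0285]
contact_force: [0.2, 0.7, -2.6]
tool_pos: [0.5211, 0.3212, 0.0277]
contact_force: [-0.2, 0.1, -2.7]
```

```bash
python3 -m handwheel '[{"tx":0,"ty":0,"tz":1,"roll":0},{"tx":0,"ty":0,"tz":0,"roll":0},{"tx":0,"ty":0,"tz":0,"roll":0}]'|sed -n '2p;4p'
python3 -m handwheel '[{"tx":0,"ty":0,"tz":0.5,"roll":0},{"tx":0,"ty":0,"tz":0,"roll":0},{"tx":0,"ty":0,"tz":0,"roll":0}]'|sed -n '2p;4p'
```

```text
tool_pos: [0.5214, 0.3214, 0.0274]
contact_force: [-1.9, -1.3, 2.1]
tool_pos: [0.5214, 0.3214, 0.0274]
contact_force: [-3.5, -1.7, 5.2]
```

```bash
python3 -m handwheel '[{"tx":0,"ty":0,"tz":0,"roll":0},{"tx":0,"ty":0,"tz":0,"roll":0},{"tx":0,"ty":0,"tz":0,"roll":0},{"tx":0,"ty":0,"tz":0,"roll":0},{"tx":0,"ty":0,"tz":-5,"roll":0},{"tx":0,"ty":0,"tz":-15,"roll":0},{"tx":0,"ty":0,"tz":-30,"roll":0},{"tx":0,"ty":0,"tz":-30,"roll":0},{"tx":0,"ty":0,"tz":-30,"roll":0},{"tx":0,"ty":0,"tz":-30,"roll":0},{"tx":0,"ty":0,"tz":-20,"roll":0},{"tx":0,"ty":0,"tz":-10,"roll":0}]' 74
python3 -m handwheel '[{"tx":-2,"ty":-15,"tz":0,"roll":0},{"tx":-2,"ty":-30,"tz":0,"roll":0},{"tx":-2,"ty":-30,"tz":0,"roll":0},{"tx":-2,"ty":-30,"tz":0,"roll":0},{"tx":-2,"ty":-30,"tz":0,"roll":0},{"tx":-2,"ty":-30,"tz":0,"roll":0},{"tx":-2,"ty":-30,"tz":0,"roll":0},{"tx":-2,"ty":-30,"tz":0,"roll":0},{"tx":-2,"ty":-30,"tz":0,"roll":0},{"tx":-2,"ty":-30,"tz":0,"roll":0},{"tx":-2,"ty":-30,"tz":0,"roll":0},{"tx":-2,"ty":-30,"tz":0,"roll":0}]' 66
python3 -m handwheel '[{"tx":-2,"ty":-30,"tz":0,"roll":0},{"tx":-2,"ty":-30,"tz":0,"roll":0},{"tx":-2,"ty":-30,"tz":0,"roll":0},{"tx":-2,"ty":-30,"tz":0,"roll":0},{"tx":-2,"ty":-30,"tz":0,"roll":0},{"tx":-2,"ty":-30,"tz":0,"roll":0},{"tx":-1,"ty":-30,"tz":0,"roll":0},{"tx":-1,"ty":-30,"tz":0,"roll":0},{"tx":0,"ty":-30,"tz":0,"roll":0},{"tx":0,"ty":-30,"tz":0,"roll":0},{"tx":0,"ty":0,"tz":0,"roll":0},{"tx":0,"ty":0,"tz":0,"roll":0}]'
python3 - <<'E'
from h import *
f=lambda q:[np.round(v,1) for v in cv2.minEnclosingCircle((q[:,:2]*1000).astype(np.float32))]
for n,b in (("top",(120,190,200,270)),("side",(270,275,345,345))):
    im,c,P,hsv=snap(n,n+"2"); m=np.zeros((400,640),bool); m[b[1]:b[3],b[0]:b[2]]=1
    t=m&(abs(P[...,2]-.046)<.006)&(hsv[...,1]>80); print(n,"ring",t.sum(),f(plane(c,np.argwhere(t)[:,::-1],.046)),np.nanmedian(P[t][:,2]))
    t=m&(abs(P[...,2]-.02)<.005)&(hsv[...,1]<70);print(n,"stage",f(plane(c,np.argwhere(t)[:,::-1],.02)))
E
cd pics; python3 -c "
import cv2;a=cv2.imread('top2.png');b=cv2.imread('side2.png')
r=lambda x:cv2.resize(x,(400,300))
cv2.imwrite('c2.png',cv2.hconcat([r(a[185:275,100:220]),r(b[60:180,240:400])]))"
```

```text
t: 33.78
tool_pos: [0.5228, 0.3221, 0.2011]
tool_rot: [0.001, 3.136, 0.004]
contact_force: [0.4, -0.2, 0.9]
opening: 0.0742
grip_force: 0.0
t: 34.78
tool_pos: [0.5434, -0.0257, 0.1941]
tool_rot: [-0.002, -3.138, -0.0]
contact_force: [0.5, -0.0, 0.4]
opening: 0.0659
grip_force: 0.0
t: 35.78
tool_pos: [0.557, -0.325, 0.1939]
tool_rot: [-0.006, -3.139, -0.004]
contact_force: [-0.1, 0.6, -0.1]
opening: 0.0661
grip_force: 0.0
top ring 351 [array([518.4, 320.6]), np.float64(25.3)] 0.04626124815329402
top stage [array([518. , 320.1]), np.float64(55.6)]
side ring 282 [array([521.6, 323.5]), np.float64(25.6)] 0.04628653733651178
side stage [array([521.6, 321.6]), np.float64(56.2)]
```

View pics/c2.png

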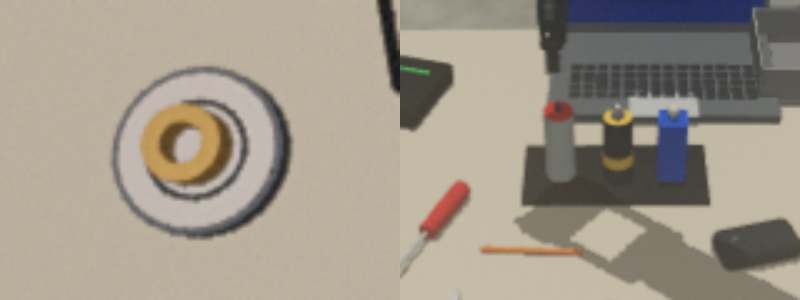

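The ring is within 2 mm of the stage centre and lies flat (z 46 mm at the top). The three pieces stand on the mat. Now I return red, then yellow, then blue.

```bash
python3 -m handwheel '[{"tx":-1,"ty":-15,"tz":0,"roll":0},{"tx":-1,"ty":-14,"tz":0,"roll":0},{"tx":0,"ty":0,"tz":0,"roll":0},{"tx":0,"ty":0,"tz":0,"roll":0}]'
python3 -m handwheel '[{"tx":0,"ty":0,"tz":10,"roll":0},{"tx":0,"ty":0,"tz":18,"roll":0},{"tx":0,"ty":0,"tz":18,"roll":0},{"tx":0,"ty":0,"tz":18,"roll":0},{"tx":0,"ty":0,"tz":18,"roll":0},{"tx":0,"ty":0,"tz":18,"roll":0},{"tx":0,"ty":0,"tz":16,"roll":0},{"tx":0,"ty":0,"tz":11,"roll":0},{"tx":0,"ty":0,"tz":7,"roll":0},{"tx":0,"ty":0,"tz":0,"roll":0},{"tx":0,"ty":0,"tz":0,"roll":0}]'
```

```text
t: 36.22
tool_pos: [0.5607, -0.3532, 0.1963]
tool_rot: [0.002, 3.142, 0.0]
contact_force: [-0.2, 0.6, -0.1]
opening: 0.0661
grip_force: 0.0
t: 37.13
tool_pos: [0.5608, -0.3526, 0.0623]
tool_rot: [-0.001, -3.142, -0.0]
contact_force: [-1.1, -1.3, 0.8]
opening: 0.0655
grip_force: 0.0
```

```bash
python3 -m handwheel '[{"tx":0,"ty":0,"tz":0,"roll":0},{"tx":0,"ty":0,"tz":0,"roll":0},{"tx":0,"ty":0,"tz":0,"roll":0},{"tx":0,"ty":0,"tz":0,"roll":0},{"tx":0,"ty":0,"tz":0,"roll":0},{"tx":0,"ty":0,"tz":0,"roll":0}]' 20 70
python3 -m handwheel '[{"tx":0,"ty":0,"tz":-5,"roll":0},{"tx":0,"ty":0,"tz":-10,"roll":0},{"tx":0,"ty":0,"tz":-15,"roll":0},{"tx":0,"ty":0,"tz":-20,"roll":0},{"tx":0,"ty":0,"tz":-20,"roll":0},{"tx":0,"ty":0,"tz":-20,"roll":0},{"tx":0,"ty":0,"tz":-20,"roll":0},{"tx":0,"ty":0,"tz":-15,"roll":0},{"tx":0,"ty":0,"tz":-5,"roll":0},{"tx":-1,"ty":8,"tz":0,"roll":0},{"tx":-2,"ty":16,"tz":0,"roll":0},{"tx":-2,"ty":22,"tz":0,"roll":0}]'
python3 -m handwheel '[{"tx":-3,"ty":25,"tz":0,"roll":0},{"tx":-3,"ty":25,"tz":0,"roll":0},{"tx":-3,"ty":25,"tz":0,"roll":0},{"tx":-3,"ty":25,"tz":0,"roll":0},{"tx":-3,"ty":25,"tz":0,"roll":0},{"tx":-3,"ty":25,"tz":0,"roll":0},{"tx":-3,"ty":25,"tz":0,"roll":0},{"tx":-3,"ty":25,"tz":0,"roll":0},{"tx":-3,"ty":25,"tz":0,"roll":0},{"tx":-2,"ty":18,"tz":0,"roll":0},{"tx":0,"ty":9,"tz":0,"roll":0},{"tx":0,"ty":0,"tz":0,"roll":0}]'
python3 -m handwheel '[{"tx":0,"ty":0,"tz":0,"roll":0},{"tx":0,"ty":0,"tz":0,"roll":0},{"tx":0,"ty":0,"tz":0,"roll":0}]'
```

```text
t: 37.63
tool_pos: [0.5616, -0.3533, 0.0641]
tool_rot: [0.001, 3.139, -0.002]
contact_force: [-0.4, 1.5, 5.0]
opening: 0.0387
grip_force: 70.8
t: 38.63
tool_pos: [0.5647, -0.3056, 0.1901]
tool_rot: [-0.004, -3.139, -0.003]
contact_force: [-0.3, 0.4, -4.4]
opening: 0.0387
grip_force: 71.0
t: 39.63
tool_pos: [0.5936, -0.0519, 0.1903]
tool_rot: [0.004, -3.138, -0.002]
contact_force: [-0.6, -0.3, -3.9]
opening: 0.0385
grip_force: 71.0
t: 39.88
tool_pos: [0.5946, -0.0557, 0.192]
tool_rot: [-0.003, -3.141, 0.0]
contact_force: [-0.2, -0.2, -4.6]
opening: 0.0387
grip_force: 71.0
```

```bash
python3 -m handwheel '[{"tx":0,"ty":1.5,"tz":0,"roll":0},{"tx":0,"ty":0,"tz":10,"roll":0},{"tx":0,"ty":0,"tz":18,"roll":0},{"tx":0,"ty":0,"tz":18,"roll":0},{"tx":0,"ty":0,"tz":18,"roll":0},{"tx":0,"ty":0,"tz":18,"roll":0},{"tx":0,"ty":0,"tz":16,"roll":0},{"tx":0,"ty":0,"tz":10,"roll":0},{"tx":0,"ty":0,"tz":6,"roll":0},{"tx":0,"ty":0,"tz":3,"roll":0},{"tx":0,"ty":0,"tz":0,"roll":0},{"tx":0,"ty":0,"tz":0,"roll":0}]'|sed -n '2p;4p'
python3 -m handwheel '[{"tx":0,"ty":0,"tz":1,"roll":0},{"tx":0,"ty":0,"tz":0,"roll":0},{"tx":0,"ty":0,"tz":0,"roll":0}]'|sed -n '2p;4p'
python3 -m handwheel '[{"tx":0,"ty":0,"tz":1,"roll":0},{"tx":0,"ty":0,"tz":0,"roll":0},{"tx":0,"ty":0,"tz":0,"roll":0}]'|sed -n '2p;4p'
```

```text
tool_pos: [0.5956, -0.0535, 0.0762]
contact_force: [1.3, -0.3, -3.9]
tool_pos: [0.5954, -0.0534, 0.0751]
contact_force: [-0.2, 0.2, -4.6]
tool_pos: [0.5949, -0.0532, 0.0733]
contact_force: [-0.1, -0.2, -3.9]
```

```bash
python3 -m handwheel '[{"tx":0,"ty":0,"tz":1,"roll":0},{"tx":0,"ty":0,"tz":0,"roll":0},{"tx":0,"ty":0,"tz":0,"roll":0}]'|sed -n '2p;4p'
python3 -m handwheel '[{"tx":0,"ty":0,"tz":0.7,"roll":0},{"tx":0,"ty":0,"tz":0,"roll":0},{"tx":0,"ty":0,"tz":0,"roll":0}]'|sed -n '2p;4p'
```

```text
tool_pos: [0.5949, -0.0533, 0.0723]
contact_force: [1.4, 0.0, -3.7]
tool_pos: [0.5951, -0.0533, 0.0722]
contact_force: [-2.2, 0.7, 0.2]
```

```bash
python3 -m handwheel '[{"tx":0,"ty":0,"tz":0.5,"roll":0},{"tx":0,"ty":0,"tz":0,"roll":0},{"tx":0,"ty":0,"tz":0,"roll":0}]'|sed -n '2p;4p'
python3 -m handwheel '[{"tx":0,"ty":0,"tz":0,"roll":0},{"tx":0,"ty":0,"tz":0,"roll":0},{"tx":0,"ty":0,"tz":0,"roll":0},{"tx":0,"ty":0,"tz":0,"roll":0},{"tx":0,"ty":0,"tz":-5,"roll":0},{"tx":0,"ty":0,"tz":-15,"roll":0},{"tx":0,"ty":0,"tz":-25,"roll":0},{"tx":0,"ty":0,"tz":-25,"roll":0},{"tx":0,"ty":0,"tz":-25,"roll":0},{"tx":0,"ty":0,"tz":-20,"roll":0},{"tx":0,"ty":0,"tz":-10,"roll":0},{"tx":5,"ty":-14,"tz":0,"roll":0}]' 66
python3 -m handwheel '[{"tx":10,"ty":-27,"tz":0,"roll":0},{"tx":10,"ty":-27,"tz":0,"roll":0},{"tx":10,"ty":-27,"tz":0,"roll":0},{"tx":10,"ty":-27,"tz":0,"roll":0},{"tx":10,"ty":-27,"tz":0,"roll":0},{"tx":10,"ty":-27,"tz":0,"roll":0},{"tx":10,"ty":-27,"tz":0,"roll":0},{"tx":10,"ty":-27,"tz":0,"roll":0},{"tx":10,"ty":-27,"tz":0,"roll":0},{"tx":10,"ty":-27,"tz":0,"roll":0},{"tx":6,"ty":-17,"tz":0,"roll":0},{"tx":0,"ty":0,"tz":0,"roll":0}]'
python3 -m handwheel '[{"tx":0,"ty":0,"tz":0,"roll":0},{"tx":0,"ty":0,"tz":0,"roll":0}]'
```

```text
tool_pos: [0.5952, -0.0533, 0.0721]
contact_force: [-3.7, 0.3, 5.0]
t: 43.13
tool_pos: [0.592, -0.0664, 0.1999]
tool_rot: [-0.003, 3.135, -0.001]
contact_force: [-0.9, -0.1, 0.5]
opening: 0.0659
grip_force: 0.0
t: 44.13
tool_pos: [0.4811, -0.3572, 0.1942]
tool_rot: [-0.008, -3.139, -0.001]
contact_force: [0.8, 0.3, -0.6]
opening: 0.0658
grip_force: 0.0
t: 44.3
tool_pos: [0.4831, -0.3536, 0.1948]
tool_rot: [-0.002, -3.14, -0.003]
contact_force: [-0.4, 0.3, -0.6]
opening: 0.0661
grip_force: 0.0
```

Over yellow. Descend 133 mm, grip and lift.

```bash
python3 -m handwheel '[{"tx":-1,"ty":0,"tz":10,"roll":0},{"tx":0,"ty":0,"tz":18,"roll":0},{"tx":0,"ty":0,"tz":18,"roll":0},{"tx":0,"ty":0,"tz":18,"roll":0},{"tx":0,"ty":0,"tz":18,"roll":0},{"tx":0,"ty":0,"tz":18,"roll":0},{"tx":0,"ty":0,"tz":16,"roll":0},{"tx":0,"ty":0,"tz":11,"roll":0},{"tx":0,"ty":0,"tz":6,"roll":0},{"tx":0,"ty":0,"tz":0,"roll":0},{"tx":0,"ty":0,"tz":0,"roll":0}]'
python3 -m handwheel '[{"tx":0,"ty":0,"tz":0,"roll":0},{"tx":0,"ty":0,"tz":0,"roll":0},{"tx":0,"ty":0,"tz":0,"roll":0},{"tx":0,"ty":0,"tz":0,"roll":0},{"tx":0,"ty":0,"tz":0,"roll":0},{"tx":0,"ty":0,"tz":0,"roll":0}]' 20 50
python3 -m handwheel '[{"tx":0,"ty":0,"tz":-5,"roll":0},{"tx":0,"ty":0,"tz":-10,"roll":0},{"tx":0,"ty":0,"tz":-15,"roll":0},{"tx":0,"ty":0,"tz":-20,"roll":0},{"tx":0,"ty":0,"tz":-20,"roll":0},{"tx":0,"ty":0,"tz":-20,"roll":0},{"tx":0,"ty":0,"tz":-20,"roll":0},{"tx":0,"ty":0,"tz":-20,"roll":0},{"tx":0,"ty":0,"tz":-5,"roll":0},{"tx":0,"ty":0,"tz":0,"roll":0}]'
```

```text
t: 45.22
tool_pos: [0.4849, -0.3539, 0.0632]
tool_rot: [0.0, 3.142, -0.0]
contact_force: [0.3, -0.5, 0.6]
opening: 0.0659
grip_force: 0.0
t: 45.72
tool_pos: [0.4855, -0.3549, 0.0647]
tool_rot: [0.001, 3.139, -0.003]
contact_force: [0.7, 1.0, 5.6]
opening: 0.0388
grip_force: 51.1
t: 46.55
tool_pos: [0.4853, -0.3549, 0.2002]
tool_rot: [0.001, 3.139, -0.004]
contact_force: [0.7, -0.9, -2.6]
opening: 0.039
grip_force: 50.6
```

```bash
python3 -m handwheel '[{"tx":-2,"ty":10,"tz":0,"roll":0},{"tx":-2,"ty":20,"tz":0,"roll":0},{"tx":-6,"ty":27,"tz":0,"roll":0},{"tx":-6,"ty":27,"tz":0,"roll":0},{"tx":-6,"ty":27,"tz":0,"roll":0},{"tx":-6,"ty":27,"tz":0,"roll":0},{"tx":-6,"ty":27,"tz":0,"roll":0},{"tx":-6,"ty":27,"tz":0,"roll":0},{"tx":-6,"ty":27,"tz":0,"roll":0},{"tx":-6,"ty":27,"tz":0,"roll":0},{"tx":-6,"ty":27,"tz":0,"roll":0},{"tx":-6,"ty":27,"tz":0,"roll":0}]'
python3 -m handwheel '[{"tx":-6,"ty":27,"tz":0,"roll":0},{"tx":-6,"ty":27,"tz":0,"roll":0},{"tx":-6,"ty":27,"tz":0,"roll":0},{"tx":-6,"ty":27,"tz":0,"roll":0},{"tx":-3,"ty":18,"tz":0,"roll":0},{"tx":-1,"ty":10,"tz":0,"roll":0},{"tx":0,"ty":0,"tz":0,"roll":0},{"tx":0,"ty":0,"tz":0,"roll":0},{"tx":0,"ty":0,"tz":0,"roll":0}]'
```

```text
t: 47.55
tool_pos: [0.5474, -0.0519, 0.1953]
tool_rot: [-0.001, -3.137, -0.002]
contact_force: [-0.3, 0.7, -2.9]
opening: 0.0386
grip_force: 50.8
t: 48.3
tool_pos: [0.5764, 0.0809, 0.1973]
tool_rot: [-0.002, -3.14, 0.001]
contact_force: [-0.2, 0.3, -2.5]
opening: 0.0388
grip_force: 50.9
```

```bash
python3 -m handwheel '[{"tx":-0.5,"ty":0.5,"tz":10,"roll":0},{"tx":0,"ty":0,"tz":18,"roll":0},{"tx":0,"ty":0,"tz":18,"roll":0},{"tx":0,"ty":0,"tz":18,"roll":0},{"tx":0,"ty":0,"tz":18,"roll":0},{"tx":0,"ty":0,"tz":18,"roll":0},{"tx":0,"ty":0,"tz":12,"roll":0},{"tx":0,"ty":0,"tz":6,"roll":0},{"tx":0,"ty":0,"tz":4,"roll":0},{"tx":0,"ty":0,"tz":0,"roll":0},{"tx":0,"ty":0,"tz":0,"roll":0}]'|sed -n '2p;4p'
python3 -m handwheel '[{"tx":0,"ty":0,"tz":1.5,"roll":0},{"tx":0,"ty":0,"tz":0,"roll":0},{"tx":0,"ty":0,"tz":0,"roll":0}]'|sed -n '2p;4p'
```

```text
tool_pos: [0.5781, 0.0821, 0.0769]
contact_force: [0.4, -0.1, -2.6]
tool_pos: [0.578, 0.0823, 0.0754]
contact_force: [-0.8, 0.0, -2.6]
```

```bash
python3 -m handwheel '[{"tx":0,"ty":0,"tz":1,"roll":0},{"tx":0,"ty":0,"tz":0,"roll":0},{"tx":0,"ty":0,"tz":0,"roll":0}]'|sed -n '2p;4p'
```

```text
tool_pos: [0.5775, 0.0823, 0.0736]
contact_force: [0.5, 0.4, -2.3]
```

```bash
python3 -m handwheel '[{"tx":0,"ty":0,"tz":1,"roll":0},{"tx":0,"ty":0,"tz":0,"roll":0},{"tx":0,"ty":0,"tz":0,"roll":0}]'|sed -n '2p;4p'
python3 -m handwheel '[{"tx":0,"ty":0,"tz":0.5,"roll":0},{"tx":0,"ty":0,"tz":0,"roll":0},{"tx":0,"ty":0,"tz":0,"roll":0}]'|sed -n '2p;4p'
```

```text
tool_pos: [0.5777, 0.0823, 0.0728]
contact_force: [-0.3, -0.4, -1.0]
tool_pos: [0.5778, 0.0823, 0.0728]
contact_force: [-1.9, -0.3, 2.6]
```

```bash
python3 -m handwheel '[{"tx":0,"ty":0,"tz":0,"roll":0},{"tx":0,"ty":0,"tz":0,"roll":0},{"tx":0,"ty":0,"tz":0,"roll":0},{"tx":0,"ty":0,"tz":0,"roll":0},{"tx":0,"ty":0,"tz":-5,"roll":0},{"tx":0,"ty":0,"tz":-15,"roll":0},{"tx":0,"ty":0,"tz":-25,"roll":0},{"tx":0,"ty":0,"tz":-25,"roll":0},{"tx":0,"ty":0,"tz":-25,"roll":0},{"tx":0,"ty":0,"tz":-20,"roll":0},{"tx":0,"ty":0,"tz":-10,"roll":0},{"tx":6,"ty":-17,"tz":0,"roll":0}]' 66
python3 -m handwheel '[{"tx":10,"ty":-28,"tz":0,"roll":0},{"tx":10,"ty":-28,"tz":0,"roll":0},{"tx":10,"ty":-28,"tz":0,"roll":0},{"tx":10,"ty":-28,"tz":0,"roll":0},{"tx":10,"ty":-28,"tz":0,"roll":0},{"tx":10,"ty":-28,"tz":0,"roll":0},{"tx":10,"ty":-28,"tz":0,"roll":0},{"tx":10,"ty":-28,"tz":0,"roll":0},{"tx":10,"ty":-28,"tz":0,"roll":0},{"tx":10,"ty":-28,"tz":0,"roll":0},{"tx":12,"ty":-28,"tz":0,"roll":0},{"tx":12,"ty":-28,"tz":0,"roll":0}]'
python3 -m handwheel '[{"tx":12,"ty":-28,"tz":0,"roll":0},{"tx":12,"ty":-28,"tz":0,"roll":0},{"tx":12,"ty":-28,"tz":0,"roll":0},{"tx":0,"ty":0,"tz":0,"roll":0},{"tx":0,"ty":0,"tz":0,"roll":0},{"tx":0,"ty":0,"tz":0,"roll":0}]'
```

```text
t: 51.22
tool_pos: [0.5737, 0.0668, 0.2011]
tool_rot: [-0.003, 3.135, 0.002]
contact_force: [0.4, 0.3, 1.1]
opening: 0.0661
grip_force: 0.0
t: 52.22
tool_pos: [0.4462, -0.2718, 0.1966]
tool_rot: [-0.001, -3.141, -0.001]
contact_force: [-0.0, -0.1, -0.2]
opening: 0.0662
grip_force: 0.0
t: 52.72
tool_pos: [0.411, -0.3542, 0.1966]
tool_rot: [-0.002, -3.141, -0.002]
contact_force: [0.8, 0.6, -0.7]
opening: 0.0659
grip_force: 0.0
```

```bash
python3 -m handwheel '[{"tx":0,"ty":0,"tz":10,"roll":0},{"tx":0,"ty":0,"tz":18,"roll":0},{"tx":0,"ty":0,"tz":18,"roll":0},{"tx":0,"ty":0,"tz":18,"roll":0},{"tx":0,"ty":0,"tz":18,"roll":0},{"tx":0,"ty":0,"tz":18,"roll":0},{"tx":0,"ty":0,"tz":16,"roll":0},{"tx":0,"ty":0,"tz":12,"roll":0},{"tx":0,"ty":0,"tz":7,"roll":0},{"tx":0,"ty":0,"tz":0,"roll":0},{"tx":0,"ty":0,"tz":0,"roll":0}]'
python3 -m handwheel '[{"tx":0,"ty":0,"tz":0,"roll":0},{"tx":0,"ty":0,"tz":0,"roll":0},{"tx":0,"ty":0,"tz":0,"roll":0},{"tx":0,"ty":0,"tz":0,"roll":0},{"tx":0,"ty":0,"tz":0,"roll":0},{"tx":0,"ty":0,"tz":0,"roll":0}]' 20 50
python3 -m handwheel '[{"tx":0,"ty":0,"tz":-5,"roll":0},{"tx":0,"ty":0,"tz":-10,"roll":0},{"tx":0,"ty":0,"tz":-15,"roll":0},{"tx":0,"ty":0,"tz":-20,"roll":0},{"tx":0,"ty":0,"tz":-20,"roll":0},{"tx":0,"ty":0,"tz":-20,"roll":0},{"tx":0,"ty":0,"tz":-20,"roll":0},{"tx":0,"ty":0,"tz":-20,"roll":0},{"tx":0,"ty":0,"tz":-5,"roll":0},{"tx":0,"ty":0,"tz":0,"roll":0}]'
```

```text
t: 53.63
tool_pos: [0.4114, -0.3543, 0.0621]
tool_rot: [-0.0, -3.141, -0.0]
contact_force: [0.3, 0.4, 1.7]
opening: 0.0661
grip_force: 0.0
t: 54.13
tool_pos: [0.4119, -0.3554, 0.0636]
tool_rot: [0.001, 3.14, -0.003]
contact_force: [0.2, 1.4, 5.5]
opening: 0.0375
grip_force: 51.4
t: 54.97
tool_pos: [0.4117, -0.3553, 0.1991]
tool_rot: [0.001, 3.139, -0.004]
contact_force: [0.5, 0.4, -3.4]
opening: 0.0378
grip_force: 50.7
```

```bash
python3 -m handwheel '[{"tx":-4,"ty":10,"tz":0,"roll":0},{"tx":-4,"ty":18,"tz":0,"roll":0},{"tx":-8.5,"ty":27,"tz":0,"roll":0},{"tx":-8.5,"ty":27,"tz":0,"roll":0},{"tx":-8.5,"ty":27,"tz":0,"roll":0},{"tx":-8.5,"ty":27,"tz":0,"roll":0},{"tx":-8.5,"ty":27,"tz":0,"roll":0},{"tx":-8.5,"ty":27,"tz":0,"roll":0},{"tx":-8.5,"ty":27,"tz":0,"roll":0},{"tx":-8.5,"ty":27,"tz":0,"roll":0},{"tx":-8.5,"ty":27,"tz":0,"roll":0},{"tx":-8.5,"ty":27,"tz":0,"roll":0}]'
python3 -m handwheel '[{"tx":-8.5,"ty":27,"tz":0,"roll":0},{"tx":-8.5,"ty":27,"tz":0,"roll":0},{"tx":-3.5,"ty":9.5,"tz":0,"roll":0},{"tx":0,"ty":0,"tz":0,"roll":0},{"tx":0,"ty":0,"tz":0,"roll":0},{"tx":0,"ty":0,"tz":0,"roll":0}]'
```

```text
t: 55.97
tool_pos: [0.5031, -0.0542, 0.1945]
tool_rot: [-0.001, -3.137, -0.002]
contact_force: [1.1, 0.3, -3.3]
opening: 0.0371
grip_force: 50.9
t: 56.47
tool_pos: [0.5241, 0.0063, 0.196]
tool_rot: [-0.002, -3.139, 0.001]
contact_force: [0.0, -1.3, -2.7]
opening: 0.0373
grip_force: 51.2
```

```bash
python3 -m handwheel '[{"tx":-1,"ty":0,"tz":10,"roll":0},{"tx":0,"ty":0,"tz":18,"roll":0},{"tx":0,"ty":0,"tz":18,"roll":0},{"tx":0,"ty":0,"tz":18,"roll":0},{"tx":0,"ty":0,"tz":18,"roll":0},{"tx":0,"ty":0,"tz":18,"roll":0},{"tx":0,"ty":0,"tz":12,"roll":0},{"tx":0,"ty":0,"tz":6,"roll":0},{"tx":0,"ty":0,"tz":4,"roll":0},{"tx":0,"ty":0,"tz":0,"roll":0},{"tx":0,"ty":0,"tz":0,"roll":0}]'|sed -n '2p;4p'
python3 -m handwheel '[{"tx":0,"ty":0,"tz":1.5,"roll":0},{"tx":0,"ty":0,"tz":0,"roll":0},{"tx":0,"ty":0,"tz":0,"roll":0}]'|sed -n '2p;4p'
python3 -m handwheel '[{"tx":0,"ty":0,"tz":1,"roll":0},{"tx":0,"ty":0,"tz":0,"roll":0},{"tx":0,"ty":0,"tz":0,"roll":0}]'|sed -n '2p;4p'
```

```text
tool_pos: [0.5266, 0.0066, 0.0759]
contact_force: [1.0, -0.4, -3.3]
tool_pos: [0.5264, 0.0068, 0.0743]
contact_force: [-0.0, -0.2, -2.9]
tool_pos: [0.5259, 0.0068, 0.0727]
contact_force: [-0.0, 0.2, -2.9]
```

```bash
python3 -m handwheel '[{"tx":0,"ty":0,"tz":1,"roll":0},{"tx":0,"ty":0,"tz":0,"roll":0},{"tx":0,"ty":0,"tz":0,"roll":0}]'|sed -n '2p;4p'
python3 -m handwheel '[{"tx":0,"ty":0,"tz":0.5,"roll":0},{"tx":0,"ty":0,"tz":0,"roll":0},{"tx":0,"ty":0,"tz":0,"roll":0}]'|sed -n '2p;4p'
```

```text
tool_pos: [0.526, 0.0068, 0.0716]
contact_force: [0.2, 0.9, -1.7]
tool_pos: [0.5261, 0.0068, 0.0716]
contact_force: [-1.4, 0.1, 2.2]
```

Touching. I release, back off to the right and check.

```bash
python3 -m handwheel '[{"tx":0,"ty":0,"tz":0,"roll":0},{"tx":0,"ty":0,"tz":0,"roll":0},{"tx":0,"ty":0,"tz":0,"roll":0},{"tx":0,"ty":0,"tz":0,"roll":0},{"tx":0,"ty":0,"tz":-5,"roll":0},{"tx":0,"ty":0,"tz":-15,"roll":0},{"tx":0,"ty":0,"tz":-25,"roll":0},{"tx":0,"ty":0,"tz":-25,"roll":0},{"tx":0,"ty":0,"tz":-25,"roll":0},{"tx":0,"ty":0,"tz":-25,"roll":0},{"tx":0,"ty":0,"tz":-20,"roll":0},{"tx":6,"ty":-17,"tz":0,"roll":0}]' 66
python3 -m handwheel '[{"tx":5,"ty":-28,"tz":0,"roll":0},{"tx":5,"ty":-28,"tz":0,"roll":0},{"tx":5,"ty":-28,"tz":0,"roll":0},{"tx":5,"ty":-28,"tz":0,"roll":0},{"tx":5,"ty":-28,"tz":0,"roll":0},{"tx":5,"ty":-28,"tz":0,"roll":0},{"tx":5,"ty":-28,"tz":0,"roll":0},{"tx":5,"ty":-28,"tz":0,"roll":0},{"tx":5,"ty":-28,"tz":0,"roll":0},{"tx":5,"ty":-28,"tz":0,"roll":0},{"tx":0,"ty":-15,"tz":0,"roll":0},{"tx":0,"ty":0,"tz":0,"roll":0}]'
python3 - <<'E'
from h import *
f=lambda q:[np.round(v,1) for v in cv2.minEnclosingCircle((q[:,:2]*1000).astype(np.float32))]
bs=dict(top=dict(yellow=(20,33,.104,245,160,285,205),red=(0,8,.116,305,140,345,190),blue=(100,130,.104,285,180,325,220),ring=(10,25,.046,120,190,200,270)),
 side=dict(yellow=(20,33,.104,270,190,305,240),red=(0,8,.116,270,150,305,200),blue=(100,130,.104,295,170,325,220),ring=(10,25,.046,270,275,345,345)))
for n in bs:
    im,c,P,hsv=snap(n,n+"3")
    for k,(h0,h1,z,u0,v0,u1,v1) in bs[n].items():
        m=np.zeros((400,640),bool); m[v0:v1,u0:u1]=1; t=m&(hsv[...,0]>=h0)&(hsv[...,0]<=h1)&(hsv[...,1]>100)&(abs(P[...,2]-z)<.006)
        print(n,k,t.sum(),f(plane(c,np.argwhere(t)[:,::-1],z)),np.nanmedian(P[t][:,2]).round(4))
E
cd pics; python3 -c "
import cv2;a=cv2.imread('top3.png');b=cv2.imread('side3.png')
r=lambda x:cv2.resize(x,(400,300))
cv2.imwrite('c3.png',cv2.hconcat([r(a[125:245,220:380]),r(b[150:255,220:360])]))"
```

```text
t: 59.38
tool_pos: [0.5231, -0.0092, 0.2176]
tool_rot: [-0.003, 3.131, -0.001]
contact_force: [0.0, 0.1, 1.1]
opening: 0.0662
grip_force: 0.0
t: 60.38
tool_pos: [0.4693, -0.3077, 0.2115]
tool_rot: [0.006, 3.141, -0.001]
contact_force: [-0.8, -0.7, 0.6]
opening: 0.0659
grip_force: 0.0
top yellow 219 [array([573.2,  82.6]), np.float64(20.0)] 0.1053
top red 263 [array([591.6, -52.5]), np.float64(19.9)] 0.1167
top blue 310 [array([522.3,   7.6]), np.float64(25.6)] 0.1048
top ring 345 [array([518.2, 320.2]), np.float64(25.5)] 0.0463
side yellow 88 [array([575.8,  82.5]), np.float64(18.7)] 0.1043
side red 101 [array([594.8, -52. ]), np.float64(19.8)] 0.1159
side blue 113 [array([526.1,   8.5]), np.float64(24.6)] 0.1036
side ring 261 [array([522.5, 323.1]), np.float64(24.7)] 0.0463
```

View pics/c3.png

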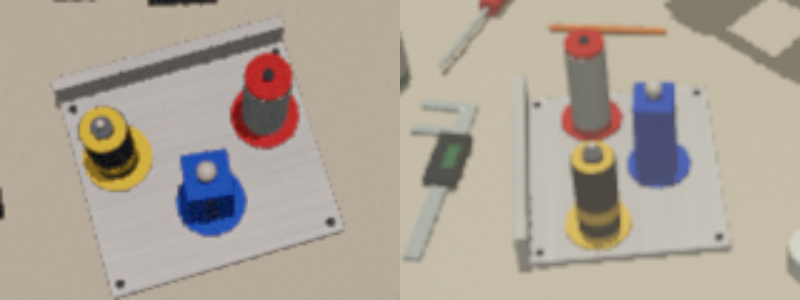

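All three pieces stand upright on their own pads, each within about 3 mm of the pad centre in the same camera. The ring is still centred on the stage and the arm is clear, so I hand in.

```bash
python3 -c "
from station import ctrl
print(ctrl.finish_job())"
```

```text
the job is handed in; nothing more can be done
None
```

The job is handed in; no verdict came back. At my last camera check, 60 s in, the ring gauge lay flat about 2 mm from the stage centre, and the blue, yellow and red pieces stood upright within about 3 mm of their own pad centres.

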